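# Lock a desk speaker into its quick-release mount

## Task

Stand the small desk speaker in the recess of the metal mount so that its foot plate sits fully down, then turn the mount's black bar knob clockwise until the sprung bolt has dropped all the way over the foot plate and the knob comes up against its stop. Do not force the knob against the stop, do not tip the speaker over, let go of everything, and leave the other things on the table where they are.

Things in the scene. Friction and masses are not known exactly. Their poses are not given: they have to be found in the camera images.
- speaker: Small upright dark desk speaker, 0.35-0.55 kg; origin: centre of underside, z up. Steel foot plate 60 mm along x, 70 along y, 8 thick (lowest 3 mm only 55 x 65, a lead-in). On it a wooden case 46 mm along x, 56 along y, from 8 to 100 mm up, grey grilles on both y faces. Grasp the case across x from above, 75 mm over the underside. Either way round (half a turn) is right.
- mount: Aluminium block screwed to the table, 100 mm along x, 250 along y, 14 high; origin: centre of underside. Recess for the foot plate at local (0, +60 mm); knob axis at local (0, -50 mm). Two guide blocks (24 mm high) beside the bolt at y +6 mm; spring housing 40 x 12 mm, 38 high, at y -114 mm.
- recess (a point): Centre of the recess floor, 5 mm above the table, axes as the mount's. The recess is 62 mm along x, 72 along y, 9 deep, with a 2 mm chamfer at the mouth. The speaker's origin belongs here, its y along the mount's y (either way round).
- knob: Bar knob on an upright axis; origin on the axis at table height, x along the bar. Black bar 56 mm long, 14 thick, 45 to 71 mm above the table, on a 16 mm stem; the cam plate below turns with it. Seen from above it must turn clockwise by 0.6 to 1.45 rad from its start until the stop; the angle differs each time and has to be felt. Turning it takes about 0.15 to 0.25 N m; it stays where it is left.
- knob_grip (a point): On the knob's axis at half height of the bar, 58 mm above the table, axes as the knob's (x along the bar). Pinch the 14 mm thickness of the bar here from above.
- cam_axis (a point): Centre of the steel cam plate under the knob (24 to 32 mm high, radius 26 mm), which has one notch and at its end a stop lobe reaching out to 34 mm. Turned clockwise, the notch's edge comes to the roller and the bolt starts to drop: the first 4 mm in about 0.2 rad, the rest down a sloping floor in 0.3 rad more, with the torque down to 0 to 0.1 N m; then the lobe meets the roller: a hard stop.
- roller (a point): Centre of the bolt's 8 mm roller, which rides on the cam's rim on the mount's -y side, 28 mm above the table. The force between roller and cam must stay below 18 N: riding it is 6 to 10 N; pressed on the stop, 18 N is reached with about 0.45 N m on the knob in all.
- bolt: Flat steel sprung bolt, 6 mm thick, 15.5 to 21.5 mm above the table. It slides 8 mm along the mount's +y, pushed by a spring of about 5 N, held back by the cam at the start. Origin on the table under the knob's axis when held back; axes as the mount's.
- bolt_tip (a point): Middle of the front edge of the bolt's tongue (30 mm wide), 18.5 mm above the table. Held back: mount-local y = +22 mm, just outside the recess. Fully out: +30 mm, covering 5 mm of the seated foot plate; home from +28.7 mm. It passes only over a foot plate that is fully down.
- candle_glass: Bystander: small empty candle glass, 48 mm across, 34 mm high; origin at the centre of its underside.
- remote: Bystander: black remote control lying flat, 150 x 42 x 16 mm; origin at the centre of its underside.
- mug: Bystander: blue ceramic mug, 80 mm across, 78 mm high; origin at the centre of its underside.
- tin: Bystander: flat round metal tin, 86 mm across, 42 mm high; origin at the centre of its underside.
- book: Bystander: closed blue book lying flat, 150 x 210 x 26 mm; origin at the centre of its underside.
- jar: Bystander: brown glass jar with a lid, 68 mm across, 85 mm high; origin at the centre of its underside.
Not all that is in view belongs to the job. Leave any pink or turquoise look-alike of the speaker alone.

How it is judged (in metres and radians):
On the way, in this order (a step that is already met when the one before it is completed fails the run):
1. the speaker's foot plate sits fully down in the recess, while the bolt is still held back (horizontal distance between speaker and recess below 0.004 m and z of speaker in the frame of recess below 0.002 m and angle between speaker's own z axis and vertical below 0.05 rad and angle between the y axis of speaker and the y axis of mount, either way round below 0.1 rad and y of bolt_tip in the frame of mount below 0.0245 m), for 0.2 s.
2. the bolt has sprung fully out over the foot plate (y of bolt_tip in the frame of mount above 0.0287 m), for 0.2 s.
At the end, for the whole second after the job is handed in: The speaker stands upright (within 0.05 rad) and at rest in the recess, centred within 4 mm, its underside within 2 mm of the recess floor, and the bolt's tip has come out to at least 28.7 mm (of 30 mm) along the mount's y, over the foot plate (horizontal distance between speaker and recess below 0.004 m and z of speaker in the frame of recess below 0.002 m and angle between speaker's own z axis and vertical below 0.05 rad and angle between the y axis of speaker and the y axis of mount, either way round below 0.1 rad and linear speed of speaker below 0.01 m/s and y of bolt_tip in the frame of mount above 0.0287 m); the robot touches nothing.
It fails at once if the knob is forced: the contact between the cam and the bolt's roller exceeds 18 N (contact force between knob and bolt above 18 N).
It fails at once if the speaker is tipped by more than 0.4 rad (angle between speaker's own z axis and vertical above 0.4 rad).
It fails at once if another thing on the table is pushed more than 25 mm away (distance of any of candle_glass, remote, mug, tin, book, jar from where it was at the start of the episode above 0.025 m).
It also fails if it takes over 72 s, if anything falls off the work surface, if the arm or the gripper's body presses on something with over 40 N, if the wrist force passes 120 N, or if a joint passes its speed limit or range.

## Robot

A 6-joint arm with a two-finger parallel gripper is mounted at the origin on the work surface. World frame = base frame: x ahead of the robot, y to its left, z up, the work surface at z = 0. Lengths are in m, angles in degrees, forces in N, time in s.
With the tool pointing down it reaches from about 0.35 to 0.875 m from the base axis. Payload 4.2 kg.
Tool frame: the origin (TCP) lies on the centre line of the jaws, within the pads' length; the fingertips stand 19 mm ahead of it and the grasp point (between the pads) is the TCP; x points along the fingers, y is the direction in which the jaws open and shut, and the axes are right-handed (so a half turn about x gives the same grasp; the last joint's range is limited). The gripper opens to 87 mm and grips with 3 to 60 N. Pads are 19 mm wide; open, the fingers measure 117 mm over their backs; the gripper's body (75 mm by 190 mm) begins 51 mm behind the grasp point.
Start: joints at [-60.355, 22.042, 0.453, 0, -68.411, -14.817], TCP at [0.16, -0.604, 0.213] pointing down, gripper open.
Joint ranges: [-179.83, 179.83], [-69.29, 118.12], [-61.27, 80.66], [-181.25, 117.63], [-171.15, -9.14], [-177.46, 177.46]. Speed limits (degrees/s): [159.86, 159.86, 180, 180, 180, 180].

## Interface

Orientations are given as a 3x3 rotation matrix whose columns are the frame's x, y, z axes.
In Python, from station import * gives the robot as it stands.
- The arm moves only by the shell command python3 -m creep 'ROWS'. ROWS is JSON, a list of rows, each a list of 5 numbers: the opening, from 0 (shut) to 1 (fully open), then the shift along the world's x, y, z in mm, then the turn about the world's z in rad. In form: [[jaw, x, y, z, turn], ...]. A call has exactly 8 rows; each row is the pose to reach, as a shift and turn from the pose measured when the call began; what a row does not reach only later rows make up. A row lasts 1/10 s, in which the tool goes at most 50 mm and 8.59 degrees, less where a joint would pass 70% of its speed; a pose out of reach is approached as far as the arm can. A call with a gripper value outside its range is refused whole. The fingers move at their own pace and stop on an object; the grip force is fixed at half the most. Time passes only in rows, so rows that repeat a pose let the fingers close, or fill a call up. It gives the time, the measured TCP pose, the force and the opening at its end, in the units of the state.
- sense(): the state, without advancing time (a new reading comes with each control period).
- capture(name): name is "scene" or "top" or "wrist"; returns a dict with "image" (480x640x3 uint8, blue, green, red), "z_map" (480x640 float32, m along the optical axis (not along the pixel's ray), 0 where there is no reading), "mtx" (3x3 intrinsics, pixels), "eye" and "attitude" of the camera in the world. Camera axes: x right, y up, looking along -z (the intrinsics and any distortion apply to the point x, -y, -z); pixel columns grow to the right and rows downward; lengths in m; the calibration is good to about 2 mm. A picture is of the moment at which its call begins.
- finish_job(): hands the job in, once; it reports no verdict.
Trained networks look in a picture, given as the dict that the camera call returned (one of the last four; its "shot" number tells which), for a name from the list of things; names that differ only in an ending like _2 or _b are one class to them, and where a whole thing is asked for, a point or a joint stands for the part that bears it (a point fixed in the world has none). Each returns a list of dicts, best first, with "confidence" (0 to 1); they miss things now and then, are a little off and sometimes report something else, mostly with a low value. They report only what shows in the picture. A call takes as long as a camera call. They do not tell look-alikes from the thing itself.
- look_for(picture, thing): "box" ([left, top, right, bottom] in pixels, round what is visible of it).
- mark_of(picture, thing): "centre" ([column, row] in pixels: a listed point, or the origin of a listed thing).
The state is a dict: "time_s": time; "joints": joint angles; "joint_velocities": joint speeds; "effort": joint torques, N m; "tcp_pos": TCP position; "ee_rot": TCP orientation; "wrist_force": force on the tool from outside, world axes, zero at the start; "moment": the same for the moment, N m; "gripper_width": opening from 0.0 (shut) to 1.0 (fully open).
Only numpy, scipy, OpenCV 4.12 (cv2) and the standard library are available. Lean on these libraries where they do the work, as an engineer would, in place of code of your own. Each camera call takes 0.05 s, during which the arm holds its last target.

## Working session

There is one attempt and no reset: what is moved stays moved. The work goes in short steps, Python scripts to look and compute and a shell command to move; the robot and the scene stay as the last step left them, time stands still between calls to the robot, and variables do not carry over. Pictures are saved under pics/ and viewed, and the job is handed in when it is done.

```bash
ls; mkdir -p pics
python3 - <<'E'
from station import *
import cv2,numpy as np
s=sense();print(s)
for n in ["scene","top"]:
    c=capture(n);cv2.imwrite(f"pics/{n}0.png",c["image"]);print(n,c["eye"],c["attitude"],c["mtx"])
    for t in ["speaker","mount","recess","knob_grip","cam_axis","bolt_tip","roller"]:
        print(t,[(np.round(d["centre"],1).tolist(),round(d["confidence"],2)) for d in mark_of(c,t)[:3]])
    print([ (np.round(d["box"]).tolist(),round(d["confidence"],2)) for d in look_for(c,"speaker")[:3]])
E
```

```text
pics
{'time_s': 0.0, 'joints': array([-6.03560077e+01,  2.20893142e+01,  3.78002379e-01, -2.97210116e-02,
       -6.84113682e+01, -1.48176244e+01]), 'joint_velocities': array([ 0.02650461,  0.04671117, -0.12644085,  0.05167952, -0.00784055,
       -0.05304388]), 'effort': array([ 2.57816700e-04, -3.90663922e+01,  1.87400132e+01,  4.21984613e+00,
        1.08993807e-02, -2.01793978e-04]), 'tcp_pos': array([ 0.15979456, -0.60356181,  0.21156085]), 'ee_rot': array([[-6.39810033e-04, -2.55704956e-01,  9.66754657e-01],
       [ 2.09945318e-03,  9.66752380e-01,  2.55705744e-01],
       [-9.99997591e-01,  2.19325923e-03, -8.16972905e-05]]), 'wrist_force': array([-0.17181092, -0.66987629,  0.56896521]), 'moment': array([ 0.01006927, -0.00968233,  0.01405912]), 'gripper_width': 0.9974922822905543}
scene [1.19110838 1.01490941 0.98716041] [[-0.84646717 -0.3252714   0.4215351 ]
 [ 0.53213822 -0.54351003  0.64917314]
 [ 0.0179511   0.77381869  0.63315274]] [[611.39924482   0.         308.27620086]
 [  0.         611.39924482 238.32601136]
 [  0.           0.           1.        ]]
speaker [([353
[... 340 characters left out ...]
 ([371.0, 230.0, 405.0, 283.0], 0.59)]
top [0.22912502 0.05116038 1.832429  ] [[-0.0245475   0.98153306 -0.18971101]
 [-0.9996966  -0.02371611  0.00665177]
 [ 0.00202973  0.18981673  0.98181744]] [[590.02903776   0.         310.9303422 ]
 [  0.         590.02903776 238.02362771]
 [  0.           0.           1.        ]]
speaker [([252.8, 248.4], 0.69), ([216.6, 244.3], 0.63), ([255.8, 287.1], 0.57)]
mount [([380.2, 246.5], 0.81), ([399.2, 244.8], 0.62)]
recess [([361.1, 245.8], 0.82)]
knob_grip [([397.5, 242.9], 0.74)]
cam_axis [([394.9, 243.2], 0.6)]
bolt_tip [([374.3, 250.1], 0.51)]
roller [([406.2, 240.9], 0.69)]
[([242.0, 236.0, 261.0, 259.0], 0.86), ([200.0, 231.0, 231.0, 257.0], 0.7)]
```

Run:
```python
import cv2
a=cv2.imread("pics/scene0.png");b=cv2.imread("pics/top0.png")
cv2.imwrite("pics/s1.png",cv2.resize(a[130:370,200:520],None,fx=2.5,fy=2.5,interpolation=cv2.INTER_CUBIC))
cv2.imwrite("pics/t1.png",cv2.resize(b[160:360,180:446],None,fx=3,fy=3,interpolation=cv2.INTER_CUBIC))
```

```text
(no output)
```

View pics/s1.png

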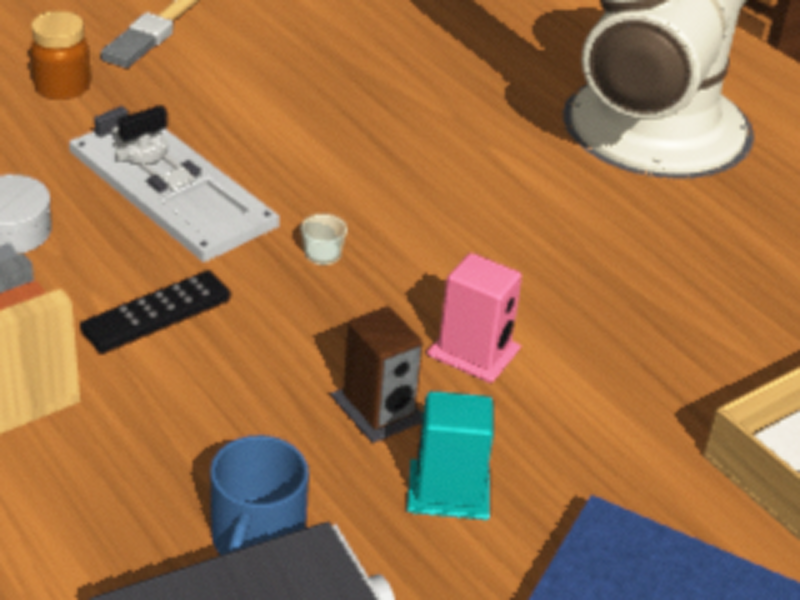

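View pics/t1.png

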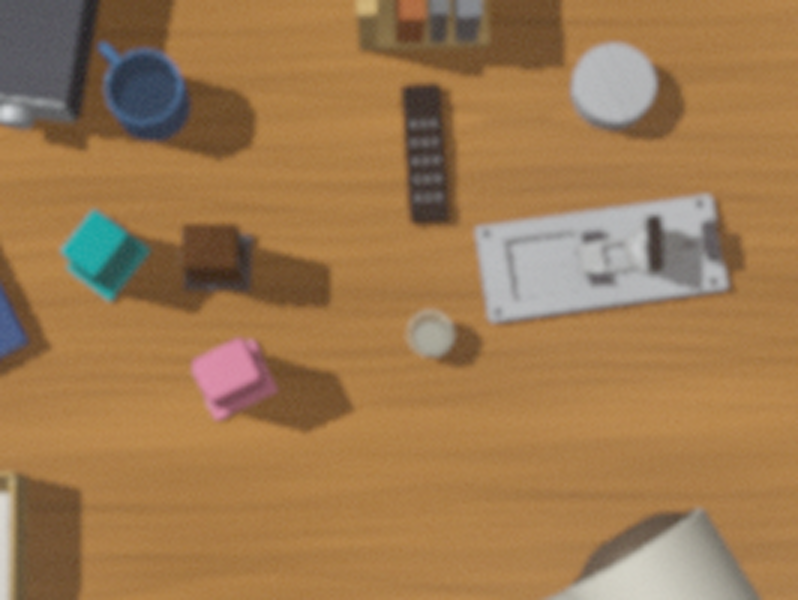

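View pics/top0.png

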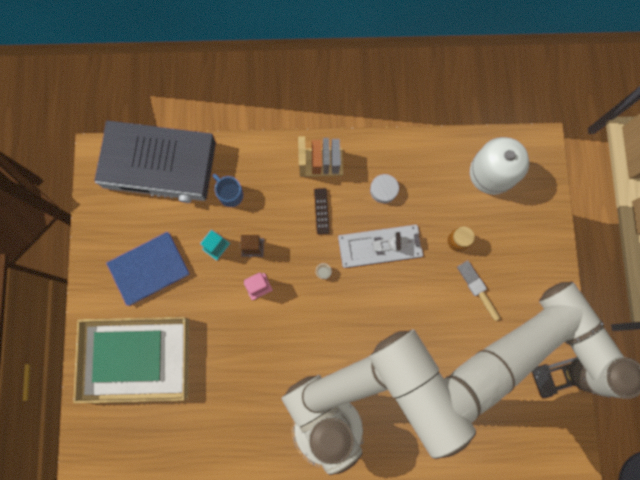

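The top view shows the dark speaker at (252,246), with the pink and turquoise look-alikes at (257,285) and (214,244). The mount is at about (381,246), with the knob toward the right (-y) and the recess on the left. Next I'll turn these pixels into world positions.

```bash
cat > h.py <<'E'
from station import *
import cv2,numpy as np
def ray(c,p):
    K=c["mtx"];x=(p[0]-K[0,2])/K[0,0];y=(p[1]-K[1,2])/K[1,1]
    return np.array(c["attitude"])@np.array([x,-y,-1.0])
def atz(c,p,z):
    d=ray(c,p);e=np.array(c["eye"]);return e+d*(z-e[2])/d[2]
def cloud(c):
    K=c["mtx"];v,u=np.mgrid[0:480,0:640];z=c["z_map"].astype(float)
    P=np.stack([(u-K[0,2])/K[0,0]*z,-(v-K[1,2])/K[1,1]*z,-z],-1)@np.array(c["attitude"]).T+np.array(c["eye"])
    P[z==0]=np.nan
    return P
def proj(c,X):
    q=(np.asarray(X)-c["eye"])@np.array(c["attitude"]);K=c["mtx"]
    return np.stack([K[0,0]*q[...,0]/-q[...,2]+K[0,2],-K[1,1]*q[...,1]/-q[...,2]+K[1,2]],-1)
E
python3 - <<'E'
from h import *
c=capture("top")
for n,p,z in [("spk base",(252.8,248.4),0),("recess",(361.1,245.8),.005),("knob",(397.5,242.9),.058),("mount",(380.2,246.5),0),("cam",(394.9,243.2),.028),("tip",(374.3,250.1),.0185)]:
    print(n,atz(c,p,z).round(4))
P=cloud(c)
# speaker top: points z .09-.11 near
s=P[225:265,235:270].reshape(-1,3);m=(s[:,2]>.085)&(s[:,2]<.115);q=s[m]
print(m.sum(),q.mean(0)); r=cv2.minAreaRect((q[:,:2]*1000).astype(np.float32));print(r)
s=P[215:280,330:430].reshape(-1,3)
m=(s[:,2]>.008)&(s[:,2]<.02);q=s[m];print(m.sum(),cv2.minAreaRect((q[:,:2]*1000).astype(np.float32)))
m=(s[:,2]>.05)&(s[:,2]<.08);q=s[m];print(m.sum(),q.mean(0),cv2.minAreaRect((q[:,:2]*1000).astype(np.float32)))
for t in ["candle_glass","remote","mug","tin","book","jar"]:
    m=mark_of(c,t); print(t,[atz(c,d["centre"],0).round(3).tolist()[:2] for d in m[:1]])
c=capture("scene");
s=cloud(c)[220:320,325:375].reshape(-1,3);m=(s[:,2]>.02)&(s[:,2]<.115);q=s[m]
print(m.sum(),cv2.minAreaRect((q[:,:2]*1000).astype(np.float32)))
E
```

```text
spk base [0.5543 0.2227 0.    ]
recess [ 0.5535 -0.1185  0.005 ]
knob [ 0.5504 -0.2252  0.058 ]
mount [ 0.5507 -0.1791  0.    ]
cam [ 0.5551 -0.2218  0.028 ]
tip [ 0.5365 -0.1578  0.0185]
295 [0.55552106 0.22437923 0.09814798]
((556.2294311523438, 224.0189208984375), (56.70860290527344, 46.02307891845703), 88.61837005615234)
1530 ((550.22119140625, -177.3370819091797), (315.2919921875, 201.15283203125), 88.61985778808594)
96 [ 0.55450185 -0.22395011  0.06690378] ((555.8468017578125, -224.70611572265625), (55.6444091796875, 14.4647855758667), 0.679818868637085)
candle_glass [[0.468, -0.002]]
remote [[0.675, 0.001]]
mug [[0.728, 0.289]]
tin [[0.72, -0.19]]
book [[0.486, 0.552]]
jar [[0.564, -0.432]]
1373 ((536.1221313476562, 164.126220703125), (385.2008056640625, 58.91752243041992), 70.50086975097656)
```

```bash
python3 -m creep '[[1,25,30,10,0.08],[1,50,60,20,0.16],[1,80,90,30,0.25],[1,105,120,40,0.33],[1,130,150,50,0.42],[1,155,180,60,0.5],[1,180,215,70,0.58],[1,200,245,80,0.66]]'
python3 -m creep '[[1,25,30,5,0.08],[1,50,60,10,0.16],[1,80,90,20,0.25],[1,105,120,25,0.33],[1,130,145,30,0.42],[1,155,165,35,0.5],[1,170,175,40,0.58],[1,175,180,40,0.64]]'
python3 - <<'E'
from h import *
s=sense();print(s["tcp_pos"],s["ee_rot"].round(3),s["wrist_force"],s["joints"])
c=capture("wrist");cv2.imwrite("pics/w1.png",c["image"]);print(c["eye"],c["attitude"],c["mtx"])
for t in ["mount","recess","knob_grip","cam_axis","bolt_tip","roller"]:
        print(t,[(np.round(d["centre"],1).tolist(),round(d["confidence"],2)) for d in mark_of(c,t)[:3]])
E
```

```text
time_s: 2.1
tcp_pos: [0.3609, -0.3575, 0.2932]
ee_rot: [[0.001, -0.797, 0.604], [-0.0, 0.604, 0.797], [-1.0, -0.001, 0.0]]
wrist_force: [0.4, 0.1, -0.5]
gripper_width: 1.0
time_s: 2.9
tcp_pos: [0.5377, -0.1763, 0.3335]
ee_rot: [[0.001, -1.0, 0.003], [-0.0, 0.003, 1.0], [-1.0, -0.001, -0.0]]
wrist_force: [-0.4, 0.3, -0.7]
gripper_width: 0.998
[ 0.5376576  -0.17628361  0.33347642] [[ 0.001 -1.     0.003]
 [-0.     0.003  1.   ]
 [-1.    -0.001 -0.   ]] [-0.44975331  0.340848   -0.67377592] [-1.74900809e+00  1.27891196e+01  4.38562431e+00 -1.55171943e-03
 -8.15116216e+01  1.56019462e+00]
[ 0.5375912  -0.25747345  0.50601875] [[-0.99999343 -0.0028562  -0.00223059]
 [ 0.00338153 -0.95675366 -0.29087971]
 [-0.00130331 -0.29088534  0.95675703]] [[343.96091579   0.         318.06484768]
 [  0.         343.96091579 240.35906205]
 [  0.           0.           1.        ]]
mount [([311.4, 190.2], 0.72)]
recess [([319.2, 232.2], 0.55)]
knob_grip [([303.9, 158.9], 0.65)]
cam_axis [([304.1, 159.5], 0.68)]
bolt_tip [([313.9, 209.2], 0.81)]
roller [([302.6, 135.9], 0.67), ([303.9, 156.1], 0.38)]
```

View pics/w1.png

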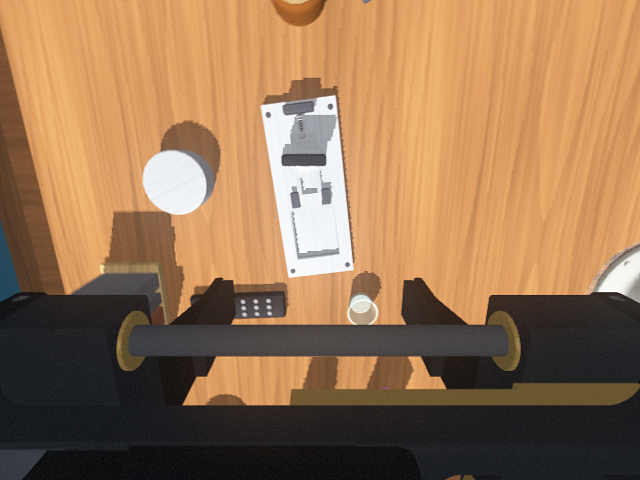

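The wrist view shows the whole mount, with block corners at about (262,103), (335,95), (353,269) and (288,278). The knob bar is at (304,160) and the recess at (318,232). I'll fit its pose.

Run:
```python
from h import *
c=capture("wrist");im=c["image"]
for n,p,z in [("recess",(319.2,232.2),.005),("knob",(303.9,158.9),.058),("tip",(313.9,209.2),.0185),("mount",(311.4,190.2),0),("roller",(302.6,135.9),.028)]:
    print(n,atz(c,p,z).round(4))
P=cloud(c)
m=(P[...,2]>.0105)&(P[...,2]<.018)
m[290:]=0;m[:,:255]=0;m[:,360:]=0
m=cv2.morphologyEx(m.astype(np.uint8),cv2.MORPH_OPEN,np.ones((3,3)))
n,l,st,_=cv2.connectedComponentsWithStats(m);i=1+np.argmax(st[1:,4]);q=P[l==i]
print(st[i],q.mean(0),cv2.minAreaRect((q[:,:2]*1000).astype(np.float32)))
# colour
hsv=cv2.cvtColor(im,cv2.COLOR_BGR2HSV);g=((hsv[...,1]<60)&(hsv[...,2]>100)).astype(np.uint8);g[290:]=0;g[:,:255]=0;g[:,360:]=0
g=cv2.morphologyEx(g,cv2.MORPH_CLOSE,np.ones((9,9)));g=cv2.morphologyEx(g,cv2.MORPH_OPEN,np.ones((5,5)))
n,l,st,_=cv2.connectedComponentsWithStats(g);i=1+np.argmax(st[1:,4])
v,u=np.nonzero(l==i);W=np.array([atz(c,(a,b),.014) for a,b in zip(u,v)])
print(st[i],cv2.minAreaRect((W[:,:2]*1000).astype(np.float32)))
# bar
m=(P[...,2]>.06)&(P[...,2]<.08);m[220:]=0;m[:,:270]=0;m[:,340:]=0;q=P[m];print("bar",len(q),q.mean(0),cv2.minAreaRect((q[:,:2]*1000).astype(np.float32)))
z=cv2.resize(im[85:290,240:370],None,fx=4,fy=4,interpolation=cv2.INTER_CUBIC)
cv2.imwrite("pics/w1c.png",cv2.resize(im[90:285,240:370],None,fx=3,fy=3,interpolation=cv2.INTER_CUBIC))
```

```text
recess [ 0.5348 -0.1197  0.005 ]
knob [ 0.5534 -0.2312  0.058 ]
tip [ 0.5422 -0.1579  0.0185]
mount [ 0.5457 -0.1826  0.    ]
roller [ 0.5557 -0.2592  0.028 ]
[ 260   97   92  181 7223] [ 0.55027725 -0.19101169  0.01451674] ((549.5693969726562, -179.16690063476562), (100.2331771850586, 250.44790649414062), 6.691961765289307)
[  260    96    92   182 11916] ((550.0151977539062, -179.38563537597656), (101.4473648071289, 251.37681579589844), 6.721495628356934)
bar 766 [ 0.55704588 -0.28397976  0.06956157] ((555.0196533203125, -312.98590087890625), (182.0836181640625, 54.640907287597656), 89.74398803710938)
```

View pics/w1c.png

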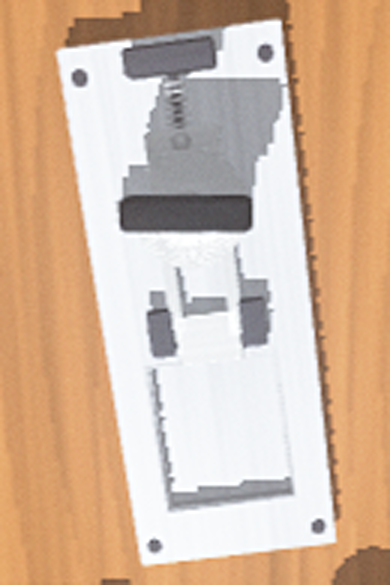

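```bash
cat >> h.py <<'E'
def rect(cx,cy,z,w,l,yaw,off=(0,0)):
    R=np.array([[np.cos(yaw),-np.sin(yaw)],[np.sin(yaw),np.cos(yaw)]])
    p=np.array([[-w/2,-l/2],[w/2,-l/2],[w/2,l/2],[-w/2,l/2]])+off
    return np.c_[p@R.T+[cx,cy],np.full(4,z)]
E
python3 - <<'E'
from h import *
c=capture("wrist");im=c["image"].copy()
F=4;y0,x0=90,240
big=cv2.resize(im[y0:285,x0:370],None,fx=F,fy=F,interpolation=cv2.INTER_CUBIC)
a=np.radians(6.7);M=(.5497,-.1793)
for (w,l,off,z,col) in [(.1,.25,(0,0),.014,(0,0,255)),(.066,.076,(0,.06),.014,(0,255,0)),(.062,.072,(0,.06),.005,(255,0,0)),(.04,.012,(0,-.114),.038,(0,0,255))]:
    p=(proj(c,rect(*M,z,w,l,a,off))-[x0-.5,y0-.5])*F
    cv2.polylines(big,[p.round().astype(int)],True,col,1)
p=(proj(c,rect(.5555,-.229,.071,.056,.014,np.radians(0)))-[x0-.5,y0-.5])*F
cv2.polylines(big,[p.round().astype(int)],True,(255,0,255),1)
cv2.imwrite("pics/w1d.png",big[:600]);cv2.imwrite("pics/w1e.png",big[-420:])
E
```

```text
(no output)
```

View pics/w1d.png

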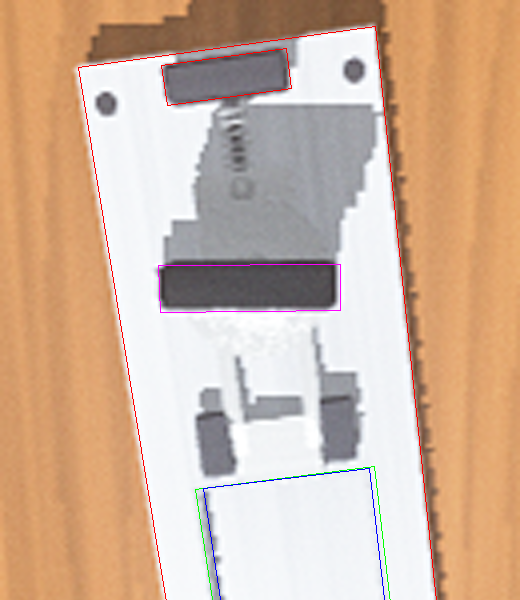

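View pics/w1e.png

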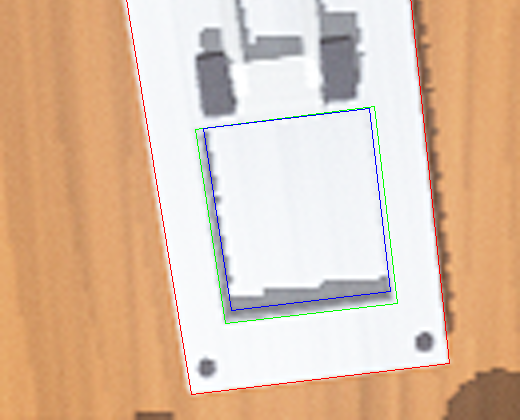

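The overlay matches the picture closely, so the recess is at (0.5427, -0.1197) with yaw 6.7°. The knob is at (0.5555, -0.229) with the bar at about 0°. Now to the speaker, with a look on the way.

```bash
python3 -m creep '[[1,2,40,0,0],[1,4,85,-10,0],[1,6,130,-20,0],[1,8,175,-30,0],[1,12,220,-40,0],[1,15,260,-50,0],[1,18,290,-50,0],[1,18,295,-50,0]]'
python3 - <<'E'
from h import *
s=sense();print(s["tcp_pos"],s["ee_rot"].round(3))
c=capture("wrist");im=c["image"];cv2.imwrite("pics/w2.png",im)
for d in look_for(c,"speaker")[:4]: print(d)
for d in mark_of(c,"speaker")[:4]: print(d,atz(c,d["centre"],0))
P=cloud(c)
d=(P[...,2]>.092)&(P[...,2]<.107)&(abs(P[...,0]-.556)<.06)&(abs(P[...,1]-.224)<.06)
n,l,st,ct=cv2.connectedComponentsWithStats(d.astype(np.uint8))
for i in range(1,n):
    if st[i,4]>100:
        q=P[l==i];print(st[i],q.mean(0),cv2.minAreaRect((q[:,:2]*1000).astype(np.float32)))
E
```

```text
time_s: 4.15
tcp_pos: [0.5535, 0.1195, 0.2828]
ee_rot: [[0.0, -1.0, 0.006], [0.0, 0.006, 1.0], [-1.0, -0.0, 0.0]]
wrist_force: [-0.4, 0.2, -0.0]
gripper_width: 0.999
[0.55351459 0.11954195 0.28280959] [[ 0.    -1.     0.006]
 [ 0.     0.006  1.   ]
 [-1.    -0.     0.   ]]
{'box': [295.4, 249.9, 336.3, 324.4], 'confidence': 0.86}
{'box': [378.8, 232.8, 450.5, 307.6], 'confidence': 0.81}
{'box': [283.8, 354.9, 341.9, 390.0], 'confidence': 0.69}
{'centre': [400.8, 260.8], 'confidence': 0.72} [0.43789053 0.20762523 0.        ]
{'centre': [320.7, 273.8], 'confidence': 0.55} [0.55083811 0.22662976 0.        ]
[ 297  277   41   47 1842] [0.55616575 0.21786676 0.09999297] ((555.9314575195312, 219.88156127929688), (55.90264129638672, 46.067928314208984), 88.25277709960938)
```

View pics/w2.png

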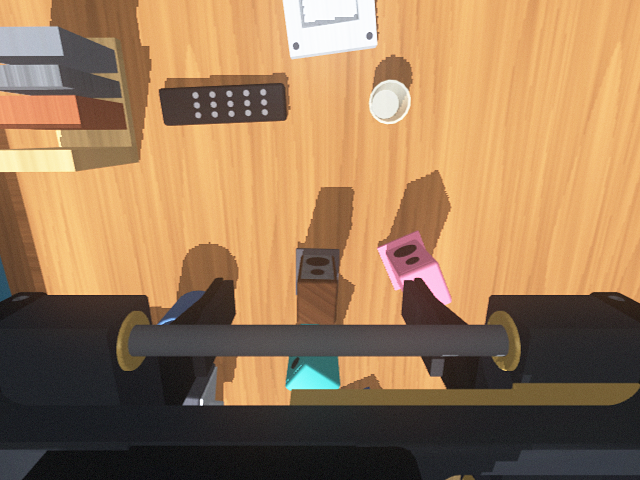

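The speaker case top is clear at about (318,300), with its 56 x 46 mm rectangle centred at (0.556, 0.220) and yaw -1.7°. The pink one at (412,265) and the turquoise one at (315,370) are outside the finger path. I'll go over it and down.

```bash
python3 -m creep '[[1,1,35,0,-0.01],[1,2,70,-20,-0.024],[1,2.4,95,-55,-0.024],[1,2.4,100.4,-95,-0.024],[1,2.4,100.4,-130,-0.024],[1,2.4,100.4,-165,-0.024],[1,2.4,100.4,-190,-0.024],[1,2.4,100.4,-200,-0.024]]'
python3 - <<'E'
from h import *
s=sense();print(s["tcp_pos"],s["ee_rot"].round(4),s["wrist_force"])
E
```

```text
time_s: 5.1
tcp_pos: [0.5547, 0.2145, 0.0812]
ee_rot: [[-0.003, -0.999, 0.036], [-0.003, 0.036, 0.999], [-1.0, 0.003, -0.003]]
wrist_force: [-0.0, -0.7, 0.5]
gripper_width: 0.999
[0.55469378 0.21448449 0.08119145] [[-0.0033 -0.9993  0.0359]
 [-0.0027  0.0359  0.9994]
 [-1.      0.0032 -0.0028]] [-0.0019254  -0.65389959  0.50331728]
```

```bash
python3 -m creep '[[1,1.2,5.4,-6,0.006],[1,1.2,5.4,-6,0.006],[0,1.2,5.4,-6,0.006],[0,1.2,5.4,-6,0.006],[0,1.2,5.4,-6,0.006],[0,1.2,5.4,-6,0.006],[0,1.2,5.4,-6,0.006],[0,1.2,5.4,-6,0.006]]'
python3 -m creep '[[0,0,0,0,0],[0,0,0,0,0],[0,0,0,5,0],[0,0,0,15,0],[0,0,0,30,0],[0,0,0,50,0],[0,0,0,75,0],[0,0,0,100,0]]'
python3 - <<'E'
from h import *
s=sense();print(s["tcp_pos"],s["ee_rot"].round(4),s["wrist_force"],s["moment"])
c=capture("wrist");cv2.imwrite("pics/w3.png",c["image"])
c=capture("scene");cv2.imwrite("pics/s3.png",cv2.resize(c["image"][130:370,200:520],None,fx=2.5,fy=2.5))
E
```

```text
time_s: 5.9
tcp_pos: [0.5559, 0.2199, 0.0753]
ee_rot: [[-0.003, -1.0, 0.03], [-0.003, 0.03, 1.0], [-1.0, 0.003, -0.003]]
wrist_force: [-0.4, 0.5, 0.7]
gripper_width: 0.541
time_s: 6.7
tcp_pos: [0.5553, 0.2196, 0.1761]
ee_rot: [[-0.005, -1.0, 0.03], [-0.003, 0.03, 1.0], [-1.0, 0.004, -0.003]]
wrist_force: [1.0, -0.6, -4.3]
gripper_width: 0.525
[0.55525659 0.2196449  0.17607443] [[-0.0045 -0.9995  0.03  ]
 [-0.0031  0.03    0.9995]
 [-1.      0.0044 -0.0033]] [ 1.02694998 -0.57375254 -4.3205956 ] [ 0.08502427 -0.03153001  0.0016732 ]
```

View pics/s3.png

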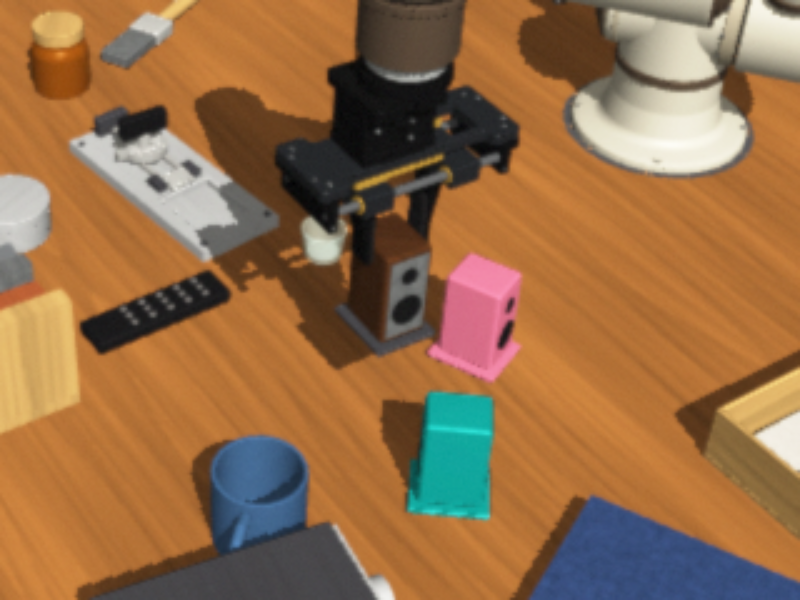

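The speaker is held upright and the lifted weight is 4.3 N. Now carry it over the recess.

```bash
python3 -m creep '[[0,-1,-20,0,0.01],[0,-3,-60,0,0.03],[0,-5,-105,0,0.06],[0,-7,-150,0,0.09],[0,-9,-195,0,0.12],[0,-11,-240,0,0.147],[0,-12,-285,0,0.147],[0,-12.5,-315,0,0.147]]'
python3 -m creep '[[0,0,-12,-5,0],[0,0,-20,-15,0],[0,0,-24,-25,0],[0,0,-24,-40,0],[0,0,-24,-50,0],[0,0,-24,-55,0],[0,0,-24,-55,0],[0,0,-24,-55,0]]'
python3 - <<'E'
from h import *
s=sense();print(s["tcp_pos"],s["ee_rot"].round(4),s["wrist_force"],s["moment"])
y=s["ee_rot"][:,1];print(np.degrees(np.arctan2(y[1],y[0])))
E
```

```text
time_s: 7.6
tcp_pos: [0.5438, -0.0963, 0.1781]
ee_rot: [[0.001, -0.993, -0.115], [0.003, -0.115, 0.993], [-1.0, -0.001, 0.002]]
wrist_force: [0.4, -0.3, -4.7]
gripper_width: 0.524
time_s: 8.4
tcp_pos: [0.5443, -0.12, 0.1234]
ee_rot: [[0.002, -0.993, -0.116], [0.002, -0.116, 0.993], [-1.0, -0.002, 0.002]]
wrist_force: [0.1, -0.7, -3.7]
gripper_width: 0.525
[ 0.54433403 -0.11995079  0.12341922] [[ 0.002  -0.9932 -0.1165]
 [ 0.0024 -0.1164  0.9932]
 [-1.     -0.0023  0.0022]] [ 0.135654   -0.74492815 -3.66291336] [-0.00277639  0.02846695  0.02089842]
-173.31296683199614
```

```bash
python3 -m creep '[[0,-1.6,0.3,-5,0],[0,-1.6,0.3,-10,0],[0,-1.6,0.3,-15,0],[0,-1.6,0.3,-20,0],[0,-1.6,0.3,-25,0],[0,-1.6,0.3,-25,0],[0,-1.6,0.3,-25,0],[0,-1.6,0.3,-25,0]]'
python3 - <<'E'
from h import *
s=sense();print(s["tcp_pos"],s["wrist_force"])
c=capture("wrist");im=c["image"];cv2.imwrite("pics/w4.png",im)
P=cloud(c);z0=s["tcp_pos"][2]+.025
d=(abs(P[...,2]-z0)<.006)&(abs(P[...,0]-.543)<.05)&(abs(P[...,1]+.12)<.05)
n,l,st,ct=cv2.connectedComponentsWithStats(d.astype(np.uint8))
for i in range(1,n):
    if st[i,4]>100:
        q=P[l==i];print(st[i],q.mean(0),cv2.minAreaRect((q[:,:2]*1000).astype(np.float32)))
E
```

```text
time_s: 9.2
tcp_pos: [0.543, -0.1197, 0.0986]
ee_rot: [[0.003, -0.993, -0.117], [0.002, -0.116, 0.993], [-1.0, -0.003, 0.002]]
wrist_force: [-0.1, 0.8, -3.7]
gripper_width: 0.524
[ 0.54302653 -0.11968708  0.09863833] [-0.12999765  0.76411065 -3.74328979]
[ 249  254  140   71 7129] [ 0.54436333 -0.13118212  0.12329511] ((544.1958618164062, -129.8297576904297), (63.58304214477539, 35.432373046875), 6.583642959594727)
[275 356  88   6 509] [ 0.54000386 -0.0946113   0.12380713] ((540.1053466796875, -94.67137145996094), (44.089820861816406, 5.83455753326416), 6.578348159790039)
```

View pics/w4.png

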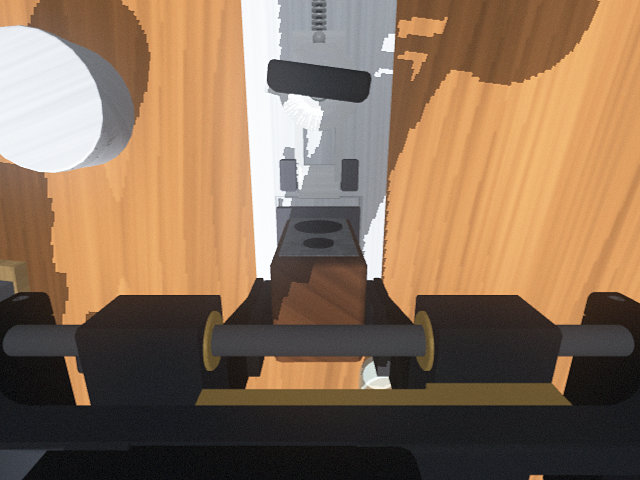

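Run:
```python
from h import *
c=capture("wrist");im=c["image"]
F=5;x0,y0=240,170
big=cv2.resize(im[y0:290,x0:400],None,fx=F,fy=F,interpolation=cv2.INTER_CUBIC)
a=np.radians(6.7);M=(.5497,-.1793);S=M
for (w,l,off,z,col) in [(.1,.25,(0,0),.014,(0,0,255)),(.066,.076,(0,.06),.014,(0,255,0)),(.06,.07,(0,.06),.0316,(255,0,255)),(.046,.056,(0,.06),.1236,(255,255,0))]:
    p=(proj(c,rect(*M,z,w,l,a,off))-[x0-.5,y0-.5])*F
    cv2.polylines(big,[p.round().astype(int)],True,col,1)
cv2.imwrite("pics/w4c.png",big)
print(atz(c,(319,256),.1236),atz(c,(319,361),.1236),atz(c,(319,207),.0316))
```

```text
[ 0.54618244 -0.14849934  0.1236    ] [ 0.53962688 -0.09294278  0.1236    ] [ 0.54665643 -0.15239438  0.0316    ]
```

View pics/w4c.png

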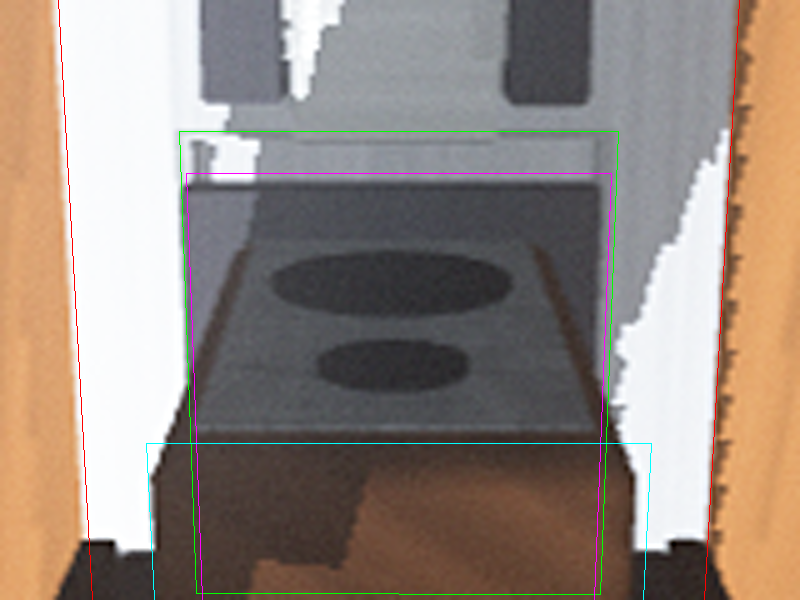

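Run:
```python
from h import *
c=capture("wrist");P=cloud(c)
for col in (290,320,350):
    print(col,[(r,*(P[r,col]*1000).round(1)) for r in list(range(198,220,3))+[240,250,258,280,300]])
print([(u,*(P[213,u]*1000).round(1)) for u in (272,275,277,279,285,340,355,358,360,362,365)])
```

```text
290 [(198, np.float64(569.3), np.float64(-151.4), np.float64(5.0)), (201, np.float64(569.1), np.float64(-149.1), np.float64(5.1)), (204, np.float64(568.8), np.float64(-146.8), np.float64(5.2)), (207, np.float64(567.1), np.float64(-149.7), np.float64(30.4)), (210, np.float64(566.8), np.float64(-147.8), np.float64(31.6)), (213, np.float64(566.7), np.float64(-145.3), np.float64(30.2)), (216, np.float64(566.4), np.float64(-143.6), np.float64(32.0)), (219, np.float64(565.9), np.float64(-142.7), np.float64(37.1)), (240, np.float64(561.6), np.float64(-144.7), np.float64(92.2)), (250, np.float64(560.1), np.float64(-145.3), np.float64(110.6)), (258, np.float64(559.3), np.float64(-144.6), np.float64(119.9)), (280, np.float64(558.2), np.float64(-135.1), np.float64(123.5)), (300, np.float64(557.2), np.float64(-125.1), np.float64(123.9))]
320 [(198, np.float64(546.1), np.float64(-154.2), np.float64(5.2)), (201, np.float64(545.8), np.float64(-152.2), np.float64(6.9)), (204, np.float64(545.5), np.float64(-149.5), np.float64(5.2)), (207, np.float64(545.9), np.float64(-152.3), np.float64(30.6)), (210
[... 1418 characters left out ...]
2, np.float64(581.2), np.float64(-140.2), np.float64(14.8)), (275, np.float64(578.9), np.float64(-140.4), np.float64(14.7)), (277, np.float64(575.8), np.float64(-144.6), np.float64(31.7)), (279, np.float64(574.4), np.float64(-144.7), np.float64(31.3)), (285, np.float64(570.1), np.float64(-145.2), np.float64(31.6)), (340, np.float64(531.3), np.float64(-149.9), np.float64(32.2)), (355, np.float64(520.6), np.float64(-150.9), np.float64(31.0)), (358, np.float64(518.6), np.float64(-151.4), np.float64(31.8)), (360, np.float64(517.0), np.float64(-151.3), np.float64(30.7)), (362, np.float64(513.1), np.float64(-148.1), np.float64(14.2)), (365, np.float64(510.9), np.float64(-148.5), np.float64(14.7))]
```

The foot plate looks about 0.5 to 1 mm off in x and 1 to 1.5 mm off in y, both positive. I'll correct that while lowering and watch the force.

```bash
python3 -m creep '[[0,-0.6,-1.1,-1,0],[0,-0.6,-1.1,-2,0],[0,-0.6,-1.1,-4,0],[0,-0.6,-1.1,-6,0],[0,-0.6,-1.1,-8,0],[0,-0.6,-1.1,-10,0],[0,-0.6,-1.1,-11,0],[0,-0.6,-1.1,-12,0]]'
python3 -m creep '[[0,0,0,0,0],[0,0,0,-1,0],[0,0,0,-1.5,0],[0,0,0,-2,0],[0,0,0,-2.5,0],[0,0,0,-3,0],[0,0,0,-3.5,0],[0,0,0,-4,0]]'
```

```text
time_s: 10.15
tcp_pos: [0.5423, -0.1207, 0.0865]
ee_rot: [[0.002, -0.993, -0.117], [0.002, -0.117, 0.993], [-1.0, -0.003, 0.002]]
wrist_force: [0.0, -1.0, -4.4]
gripper_width: 0.523
time_s: 10.95
tcp_pos: [0.543, -0.1219, 0.0849]
ee_rot: [[0.004, -0.993, -0.118], [0.0, -0.118, 0.993], [-1.0, -0.004, -0.0]]
wrist_force: [-3.5, -4.5, 11.8]
gripper_width: 0.525
```

It is on the chamfer, and the side force pushes toward -x and -y. I'll follow it.

```bash
python3 -m creep '[[0,-0.4,-0.4,0.5,0],[0,-0.8,-0.8,0.5,0],[0,-1.2,-1.0,0,0],[0,-1.2,-1.0,-1,0],[0,-1.2,-1.0,-2,0],[0,-1.2,-1.0,-3,0],[0,-1.2,-1.0,-3.5,0],[0,-1.2,-1.0,-4,0]]'
python3 - <<'E'
from h import *
s=sense();print(s["tcp_pos"],s["wrist_force"],s["moment"])
c=capture("wrist");im=c["image"];cv2.imwrite("pics/w5.png",cv2.resize(im[170:290,240:400],None,fx=5,fy=5))
E
```

```text
time_s: 11.75
tcp_pos: [0.5419, -0.1228, 0.0808]
ee_rot: [[0.004, -0.993, -0.118], [0.0, -0.118, 0.993], [-1.0, -0.004, -0.0]]
wrist_force: [-0.1, 0.6, -2.5]
gripper_width: 0.526
[ 0.54186033 -0.12282962  0.0808332 ] [-0.14174348  0.57253653 -2.45241183] [ 0.26895132  0.01311379 -0.0592923 ]
```

View pics/w5.png

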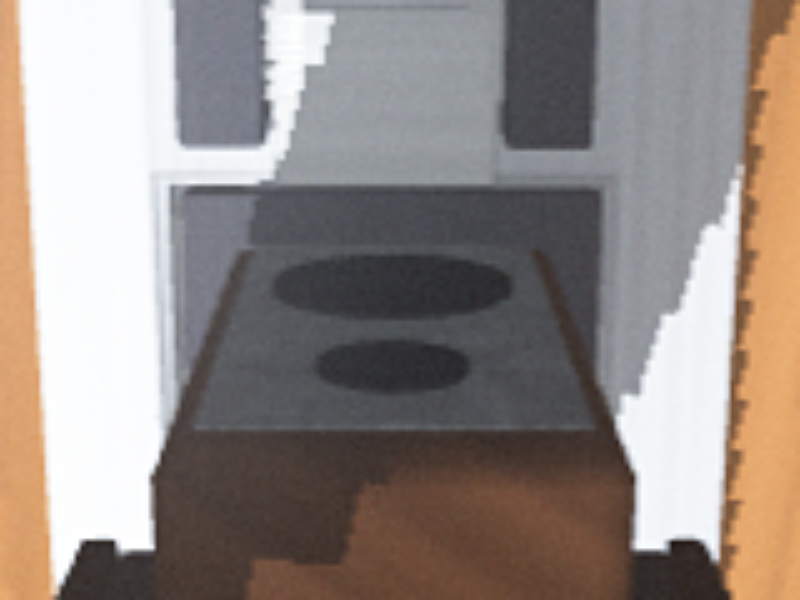

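The foot plate has dropped into the recess at z 80.8 mm with a low force. I'll press it down lightly.

```bash
python3 -m creep '[[0,0,0,-0.5,0],[0,0,0,-1,0],[0,0,0,-1.5,0],[0,0,0,-2,0],[0,0,0,-2,0],[0,0,0,-2,0],[0,0,0,-2,0],[0,0,0,-2,0]]'
python3 - <<'E'
from h import *
s=sense();print(s["tcp_pos"],s["wrist_force"],s["moment"])
E
```

```text
time_s: 12.6
tcp_pos: [0.542, -0.1227, 0.0806]
ee_rot: [[0.005, -0.993, -0.119], [-0.0, -0.119, 0.993], [-1.0, -0.005, -0.001]]
wrist_force: [-2.5, 4.0, 7.3]
gripper_width: 0.527
[ 0.54200609 -0.12273226  0.08064909] [-2.48740444  4.02908908  7.29734779] [ 0.82183367  1.3134905  -0.14541235]
```

```bash
python3 -m creep '[[0,0,0,0,0],[0.7,0,0,0,0],[0.8,0,0,0,0],[0.8,0,0,0,0],[0.8,0,0,0,0],[0.8,0,0,0,0],[0.8,0,0,0,0],[0.8,0,0,0,0]]'
python3 -m creep '[[0.8,0,0,10,0],[0.8,0,0,30,0],[0.8,0,0,60,0],[0.8,0,0,95,0],[0.8,0,-15,130,0.05],[0.8,0,-30,150,0.15],[0.8,0,-45,160,0.25],[0.8,2,-55,160,0.35]]'
python3 - <<'E'
from h import *
s=sense();print(s["tcp_pos"],s["wrist_force"],s["moment"])
c=capture("wrist");im=c["image"];cv2.imwrite("pics/w6.png",im)
c=capture("scene");cv2.imwrite("pics/s6.png",cv2.resize(c["image"][140:260,210:370],None,fx=5,fy=5))
E
```

```text
time_s: 13.4
tcp_pos: [0.542, -0.1228, 0.0806]
ee_rot: [[0.005, -0.993, -0.119], [-0.0, -0.119, 0.993], [-1.0, -0.005, -0.001]]
wrist_force: [-0.2, -0.3, -0.7]
gripper_width: 0.798
time_s: 14.2
tcp_pos: [0.5449, -0.1788, 0.2441]
ee_rot: [[0.01, -0.89, -0.455], [0.001, -0.455, 0.89], [-1.0, -0.009, -0.004]]
wrist_force: [0.1, -0.3, -0.3]
gripper_width: 0.801
[ 0.54488948 -0.17878465  0.24406427] [ 0.1016644  -0.30100151 -0.28559784] [0.04949017 0.13039983 0.04423784]
```

View pics/w6.png

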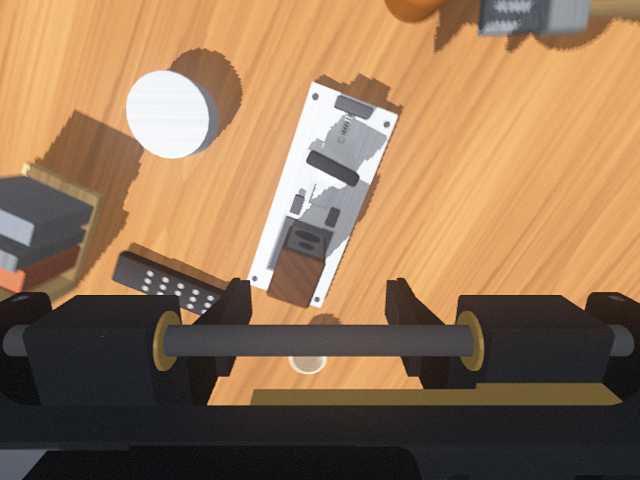

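View pics/s6.png

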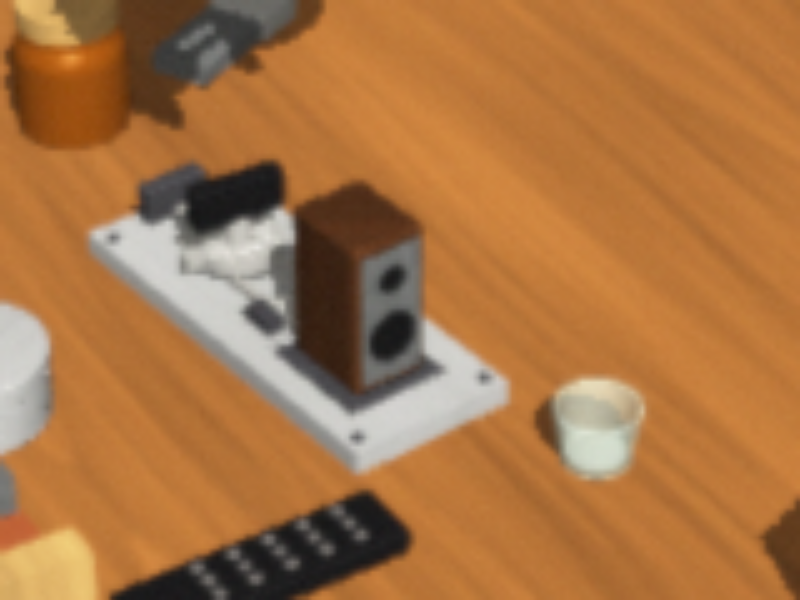

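The speaker stands upright in the recess: its foot plate is flush and evenly surrounded by the mount in the scene view. The wrist view shows the knob bar at (332,167). Next I'll measure the plate height and the exact bar pose.

Run:
```python
from h import *
c=capture("wrist");P=cloud(c)
def comp(lo,hi,cx,cy,r):
    d=(P[...,2]>lo)&(P[...,2]<hi)&(np.hypot(P[...,0]-cx,P[...,1]-cy)<r)
    n,l,st,ct=cv2.connectedComponentsWithStats(d.astype(np.uint8))
    i=1+np.argmax(st[1:,4]);q=P[l==i];print(st[i],q.mean(0).round(4),cv2.minAreaRect((q[:,:2]*1000).astype(np.float32)))
comp(.062,.08,.5555,-.229,.05)
comp(.097,.113,.5427,-.1197,.05)
d=(P[...,2]>.0105)&(P[...,2]<.018)&(np.hypot(P[...,0]-.55,P[...,1]+.18)<.15);n,l,st,ct=cv2.connectedComponentsWithStats(d.astype(np.uint8));i=1+np.argmax(st[1:,4]);q=P[l==i]
print(cv2.minAreaRect((q[:,:2]*1000).astype(np.float32)))
a=np.radians(6.7)
for off in [(0.,.0285),(.01,.0285),(-.01,.0285),(.0,.03),(.03,.06),(-.04,0.06),(-.04,-.02),(.04,-.02)]:
    X=np.array([.5497,-.1793,.013])+[off[0]*np.cos(a)-off[1]*np.sin(a),off[0]*np.sin(a)+off[1]*np.cos(a),0]
    u,v=proj(c,X).round().astype(int);print(off,P[v,u].round(4))
for t in ["knob_grip","cam_axis"]:
    for m in mark_of(c,t)[:1]: print(t,m,atz(c,m["centre"],.058 if t=="knob_grip" else .028))
im=c["image"];y0,x0,F=75,240,3
big=cv2.resize(im[y0:275,x0:420],None,fx=F,fy=F,interpolation=cv2.INTER_CUBIC)
for r,col in [(rect(.5497,-.1793,.014,.1,.25,a),(0,0,255)),(rect(.5555,-.229,.071,.056,.014,0),(255,0,255))]:
    cv2.polylines(big,[((proj(c,r)-[x0-.5,y0-.5])*F).round().astype(int)],True,col,1)
cv2.imwrite("pics/w6c.png",big)
```

```text
[305 151  54  36 814] [ 0.556  -0.2296  0.071 ] ((555.4896850585938, -229.3313751220703), (13.998726844787598, 55.60381317138672), 89.62281799316406)
[ 265  245   60   65 2546] [ 0.5427 -0.1233  0.105 ] ((542.0037841796875, -121.1865234375), (46.154693603515625, 56.25006866455078), 6.716162204742432)
((549.4204711914062, -179.47206115722656), (100.37812805175781, 250.49951171875), 6.724139213562012)
(0.0, 0.0285) [ 0.5466 -0.1513  0.0138]
(0.01, 0.0285) [ 0.5569 -0.1504  0.0142]
(-0.01, 0.0285) [ 0.5363 -0.1521  0.0132]
(0.0, 0.03) [ 0.546  -0.15    0.0132]
(0.03, 0.06) [ 0.573  -0.1138  0.0051]
(-0.04, 0.06) [ 0.5033 -0.1249  0.0149]
(-0.04, -0.02) [ 0.5125 -0.2041  0.0148]
(0.04, -0.02) [ 0.5915 -0.1953  0.0136]
knob_grip {'centre': [327.8, 170.8], 'confidence': 0.61} [ 0.55750298 -0.22501124  0.058     ]
cam_axis {'centre': [331.4, 168.3], 'confidence': 0.7} [ 0.55334219 -0.22698504  0.028     ]
```

View pics/w6c.png

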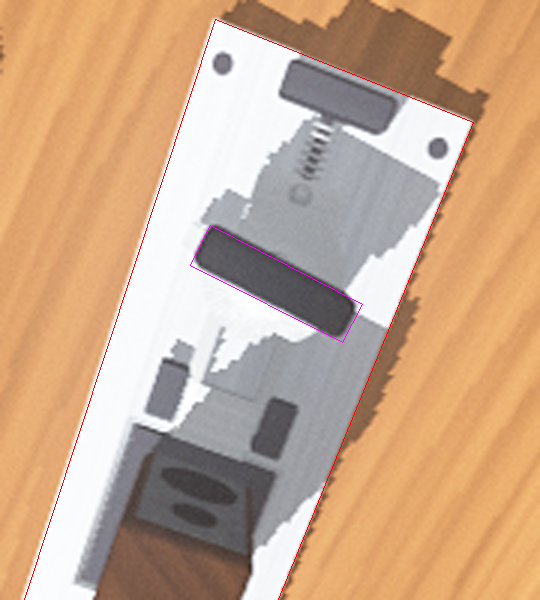

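Run:
```python
from h import *
c=capture("wrist");P=cloud(c)
a=np.radians(6.7);R=np.array([[np.cos(a),-np.sin(a)],[np.sin(a),np.cos(a)]])
C=np.array([.5496,-.1794])
for oy in (.03,.045,.06,.075,.09):
  o=[]
  for ox in (-.034,-.031,-.029,-.027,-.025,.022,.024,.026,.028,.029,.030,.031,.032,.034):
    X=np.r_[C+R@[ox,oy],.013]
    u,v=proj(c,X);u,v=int(round(u)),int(round(v));q=P[v,u];L=(q[:2]-C)@R
    o.append((round(ox*1e3),*(L*1000).round(1).tolist(),round(q[2]*1e3,1)))
  print(oy,o)
```

```text
0.03 [(-34, -34.1, 30.4, np.float64(13.7)), (-31, -31.6, 30.4, np.float64(12.3)), (-29, -28.7, 29.8, np.float64(13.3)), (-27, -27.6, 30.2, np.float64(13.5)), (-25, -24.8, 29.6, np.float64(14.3)), (22, 22.2, 29.7, np.float64(14.5)), (24, 23.8, 29.3, np.float64(12.9)), (26, 26.0, 29.9, np.float64(13.7)), (28, 28.6, 29.9, np.float64(12.6)), (29, 28.6, 29.9, np.float64(12.6)), (30, 29.9, 32.2, np.float64(5.1)), (31, 31.0, 32.2, np.float64(6.8)), (32, 32.4, 29.7, np.float64(13.5)), (34, 33.5, 29.9, np.float64(14.4))]
0.045 [(-34, -34.4, 44.9, np.float64(14.7)), (-31, -30.7, 45.3, np.float64(13.3)), (-29, -29.1, 44.6, np.float64(13.2)), (-27, -21.6, 32.6, np.float64(56.3)), (-25, -20.2, 32.0, np.float64(56.0)), (22, 22.4, 44.8, np.float64(12.5)), (24, 23.5, 44.9, np.float64(13.5)), (26, 26.2, 44.6, np.float64(13.3)), (28, 27.3, 44.7, np.float64(14.4)), (29, 28.9, 44.4, np.float64(12.6)), (30, 30.2, 47.1, np.float64(5.0)), (31, 31.2, 45.4, np.float64(12.2)), (32, 32.2, 45.2, np.float64(14.1)), (34, 33.7, 44.1, np.float64(15.3))]
0.06 [(-34, -22.3, 32.6, np.float64(94.0)), (-31, -19.8, 31.6,
[... 804 characters left out ...]
(29, 28.9, 75.5, np.float64(13.1)), (30, 30.7, 77.4, np.float64(6.0)), (31, 30.7, 77.4, np.float64(6.0)), (32, 31.7, 75.2, np.float64(12.9)), (34, 34.3, 74.2, np.float64(14.6))]
0.09 [(-34, -20.8, 51.4, np.float64(106.3)), (-31, -19.0, 51.9, np.float64(106.7)), (-29, -17.0, 52.0, np.float64(105.6)), (-27, -16.1, 52.4, np.float64(105.5)), (-25, -13.8, 51.6, np.float64(106.6)), (22, 21.7, 53.0, np.float64(102.9)), (24, 24.1, 90.7, np.float64(12.9)), (26, 25.7, 89.7, np.float64(13.1)), (28, 28.0, 90.1, np.float64(14.2)), (29, 29.7, 92.7, np.float64(5.8)), (30, 29.7, 92.7, np.float64(5.8)), (31, 30.9, 93.3, np.float64(5.6)), (32, 31.9, 90.4, np.float64(13.7)), (34, 33.5, 89.3, np.float64(14.2))]
```

Plate top is at 13 mm with a 1 mm gap all round, so the speaker is seated. The knob axis is at (0.5555, -0.2292) with the bar at -0.4°. I'll turn the jaws across the bar.

```bash
python3 -m creep '[[0.45,2,-10,0,0.14],[0.45,4,-20,0,0.28],[0.45,6,-30,0,0.42],[0.45,8,-40,0,0.56],[0.45,10,-50,0,0.7],[0.45,10.6,-50.4,-20,0.84],[0.45,10.6,-50.4,-50,0.97],[0.45,10.6,-50.4,-80,1.09]]'
python3 -m creep '[[0.45,0,0,-10,0],[0.45,0,0,-25,0],[0.45,0,0,-40,0],[0.45,0,0,-55,0],[0.45,0,0,-65,0],[0.45,0,0,-65,0],[0.45,0,0,-65,0],[0.45,0,0,-65,0]]'
python3 - <<'E'
from h import *
s=sense();y=s["ee_rot"][:,1];print(s["tcp_pos"],s["joints"].round(1),np.degrees(np.arctan2(y[1],y[0])),s["wrist_force"],s["moment"])
c=capture("wrist");cv2.imwrite("pics/w7.png",c["image"])
E
```

```text
time_s: 15.3
tcp_pos: [0.5545, -0.2272, 0.1598]
ee_rot: [[0.001, -0.008, -1.0], [0.004, -1.0, 0.008], [-1.0, -0.004, -0.001]]
wrist_force: [-0.4, -0.7, -0.8]
gripper_width: 0.453
time_s: 16.1
tcp_pos: [0.5553, -0.2273, 0.096]
ee_rot: [[0.003, -0.009, -1.0], [0.004, -1.0, 0.009], [-1.0, -0.004, -0.003]]
wrist_force: [0.7, -0.4, -0.5]
gripper_width: 0.451
[ 0.55531922 -0.22729497  0.09595052] [ -6.9  25.6 -12.   -0.3 -52.3  96.6] -90.49505523444529 [ 0.65605304 -0.41704865 -0.52204838] [-0.11639203  0.17992609  0.0005225 ]
```

View pics/w7.png

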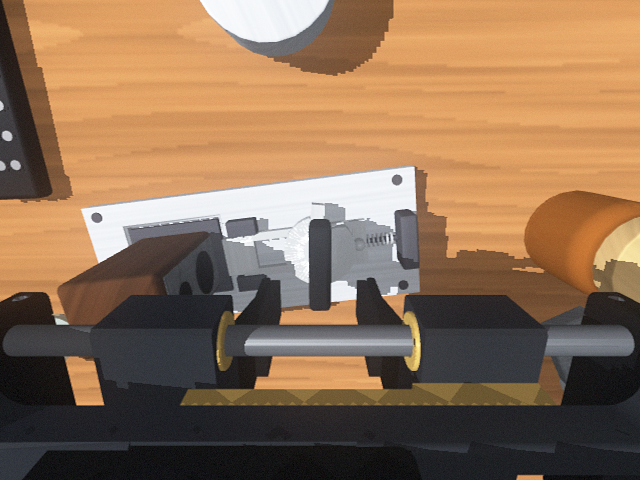

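Run:
```python
from h import *
c=capture("wrist");P=cloud(c);s=sense()
d=(P[...,2]>.062)&(P[...,2]<.08)&(np.hypot(P[...,0]-.5555,P[...,1]+.229)<.04)
n,l,st,ct=cv2.connectedComponentsWithStats(d.astype(np.uint8));i=1+np.argmax(st[1:,4]);q=P[l==i]
print(s["tcp_pos"],c["eye"],st[i],cv2.minAreaRect((q[:,:2]*1000).astype(np.float32)))
```

```text
[ 0.55507779 -0.22729886  0.09575747] [ 0.63510503 -0.22983923  0.26867346] [ 309  224   23   87 1936] ((556.3641967773438, -229.5017547607422), (13.99282169342041, 55.896575927734375), 89.87987518310547)
```

The bar (columns 308–331) sits in the middle between the fingers (inner edges about 280 and 358). I'll descend and grip.

```bash
python3 -m creep '[[0.45,0.5,-0.8,-10,0.01],[0.45,0.5,-0.8,-20,0.01],[0.45,0.5,-0.8,-28,0.01],[0.45,0.5,-0.8,-33,0.01],[0.45,0.5,-0.8,-33,0.01],[0.45,0.5,-0.8,-33,0.01],[0.45,0.5,-0.8,-33,0.01],[0.45,0.5,-0.8,-33,0.01]]'
python3 - <<'E'
from h import *
s=sense();y=s["ee_rot"][:,1];print(s["tcp_pos"],np.degrees(np.arctan2(y[1],y[0])),s["wrist_force"],s["moment"])
E
```

```text
time_s: 17.0
tcp_pos: [0.5559, -0.2282, 0.0632]
ee_rot: [[0.004, 0.001, -1.0], [0.004, -1.0, -0.001], [-1.0, -0.004, -0.004]]
wrist_force: [-0.2, 1.1, 0.2]
gripper_width: 0.45
[ 0.55589571 -0.2281522   0.06320364] -89.9161962764397 [-0.15854159  1.14062452  0.19734188] [-0.10406304  0.16030998 -0.04148036]
```

```bash
python3 -m creep '[[0.3,0,0,0,0],[0.2,0,0,0,0],[0,0,0,0,0],[0,0,0,0,0],[0,0,0,0,0],[0,0,0,0,0],[0,0,0,0,0],[0,0,0,0,0]]'
cat > st.py <<'E'
from h import *
s=sense();y=s["ee_rot"][:,1];print(s["time_s"],s["tcp_pos"].round(4),"yaw",round(float(np.radians((np.degrees(np.arctan2(y[1],y[0])))%360)),4),s["wrist_force"].round(1),s["moment"].round(3),round(s["effort"][5],3),s["gripper_width"])
E
python3 st.py
```

```text
time_s: 17.8
tcp_pos: [0.5559, -0.2281, 0.0632]
ee_rot: [[0.004, 0.002, -1.0], [0.004, -1.0, -0.002], [-1.0, -0.004, -0.004]]
wrist_force: [-0.4, 0.2, 0.7]
gripper_width: 0.009
17.8 [ 0.5559 -0.2281  0.0632] yaw 4.7139 [-0.4  0.2  0.7] [-0.078  0.149 -0.029] 0.0 0.008682652338095826
```

The jaws shut completely, so the bar is not between them. I'll look.

Run:
```python
from h import *
c=capture("wrist");cv2.imwrite("pics/w8.png",c["image"])
c=capture("scene");cv2.imwrite("pics/s8.png",cv2.resize(c["image"][120:240,200:360],None,fx=5,fy=5))
```

```text
(no output)
```

View pics/w8.png

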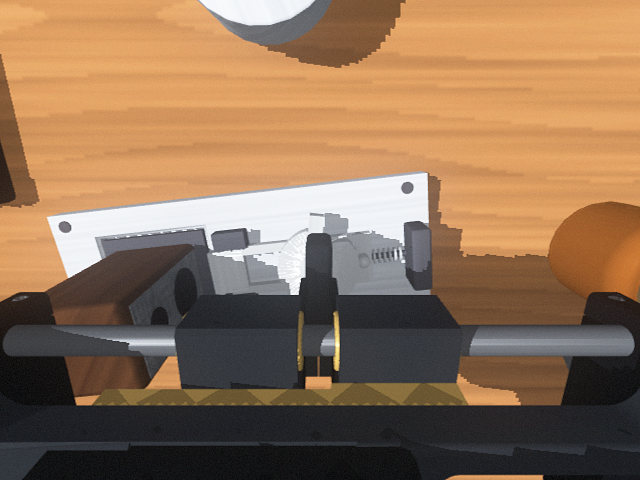

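View pics/s8.png

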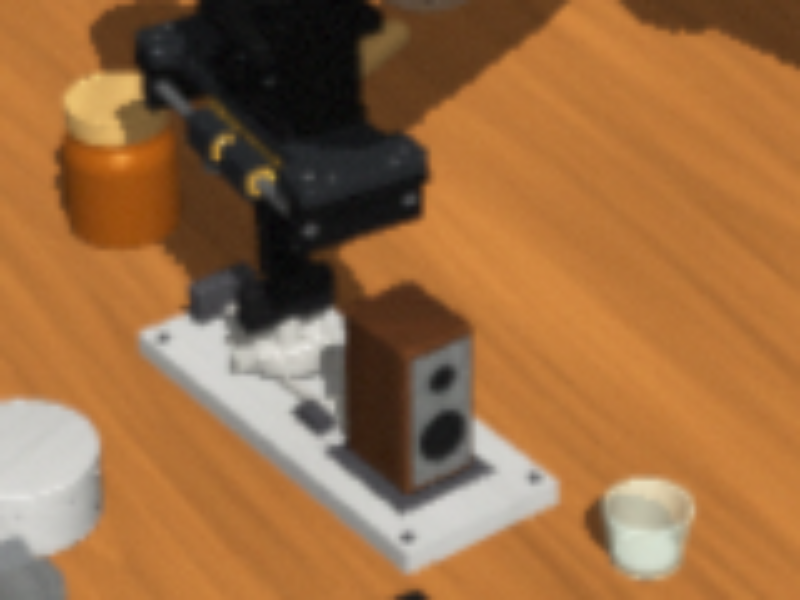

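```bash
python3 - <<'E'
from h import *
c=capture("wrist");P=cloud(c)
for r in range(235,320,5): print(r,[tuple((P[r,u]*1000).round(0).astype(int).tolist()) if P[r,u,0]==P[r,u,0] else None for u in (300,306,312,318,324,330,336)])
cv2.imwrite("pics/w8c.png",cv2.resize(c["image"][210:330,240:400],None,fx=5,fy=5))
E
python3 st.py
```

```text
235 [(578, -218, 33), (578, -222, 33), (584, -226, 55), (584, -229, 54), (584, -232, 53), (574, -237, 19), (574, -241, 19)]
240 [(575, -218, 33), (575, -222, 33), (584, -226, 63), (584, -229, 62), (584, -232, 62), (583, -236, 59), (574, -240, 28)]
245 [(572, -218, 34), (582, -223, 66), (584, -226, 71), (583, -229, 70), (583, -232, 70), (583, -235, 69), (571, -240, 32)]
250 [(568, -218, 32), (580, -223, 69), (581, -226, 71), (581, -229, 71), (582, -232, 72), (581, -235, 71), (569, -240, 33)]
255 [(565, -218, 32), (578, -223, 69), (579, -226, 72), (579, -229, 71), (579, -232, 71), (578, -235, 71), (565, -240, 33)]
260 [(562, -218, 33), (575, -223, 69), (576, -226, 72), (576, -229, 71), (576, -232, 71), (576, -235, 71), (562, -240, 33)]
265 [(559, -218, 33), (573, -223, 70), (574, -226, 73), (573, -229, 71), (573, -232, 71), (573, -235, 71), (559, -240, 33)]
270 [(555, -218, 33), (570, -223, 71), (570, -226, 71), (570, -229, 71), (571, -232, 72), (571, -235, 72), (555, -241, 33)]
275 [(552, -218, 32), (567, -223, 70), (568, -226, 71), (568, -229, 72), (567, -232, 71), (568, -235, 71), (
[... 432 characters left out ...]
, -227, 92), (566, -229, 91), (566, -232, 91), (567, -235, 94), (568, -237, 94)]
300 [(594, -225, 152), (567, -224, 99), (565, -227, 94), (565, -229, 95), (566, -232, 96), (566, -235, 97), (567, -237, 98)]
305 [(593, -225, 153), (566, -224, 100), (566, -227, 101), (563, -229, 95), (566, -232, 100), (566, -235, 100), (590, -235, 147)]
310 [(591, -225, 153), (566, -224, 105), (566, -227, 105), (561, -229, 97), (566, -232, 105), (566, -234, 105), (589, -235, 149)]
315 [(593, -225, 158), (567, -225, 112), (566, -227, 110), (559, -229, 98), (566, -232, 109), (566, -234, 110), (592, -234, 158)]
17.95 [ 0.5559 -0.2281  0.0632] yaw 4.7139 [0.3 0.1 0.1] [-0.137  0.185 -0.037] 0.0 0.007148252062759923
```

View pics/w8c.png

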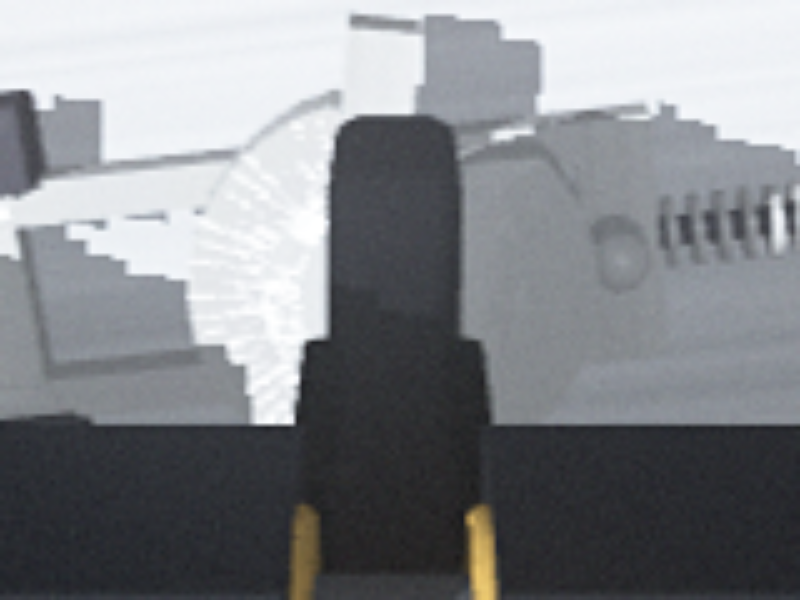

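Run:
```python
from h import *
c=capture("scene");P=cloud(c)
# project finger model points into scene & print what's seen
for z in np.arange(.03,.13,.005):
    o=[]
    for x,y in ((.5655,-.2281),(.5655,-.222),(.5655,-.235),(.5559,-.2181),(.5559,-.213)):
        u,v=proj(c,[x,y,z]).round().astype(int);o.append(((u,v),tuple((P[v,u]*1000).round(0).astype(int))))
    print(round(z,3),[f"{a[0]},{a[1]}:{b[0]},{b[1]},{b[2]}" for a,b in o])
s=cv2.resize(c["image"][150:210,220:300],None,fx=10,fy=10,interpolation=cv2.INTER_CUBIC)
cv2.imwrite("pics/s9.png",cv2.convertScaleAbs(s,alpha=1.8,beta=30))
```

```text
0.03 ['254,188:569,-220,36', '255,189:566,-221,30', '253,187:568,-228,34', '259,189:557,-214,31', '260,190:558,-206,33']
0.035 ['254,186:564,-229,35', '255,187:564,-225,34', '253,185:573,-219,47', '259,187:555,-219,35', '260,188:551,-219,30']
0.04 ['254,185:567,-223,43', '255,186:565,-223,39', '253,184:572,-219,50', '259,186:555,-218,38', '260,187:550,-221,31']
0.045 ['254,183:569,-218,53', '255,184:566,-219,48', '253,182:572,-219,57', '259,184:555,-217,45', '259,185:554,-220,40']
0.05 ['254,182:571,-215,59', '255,183:564,-223,48', '252,181:576,-217,63', '259,183:555,-217,49', '259,183:555,-217,49']
0.055 ['254,180:570,-216,64', '255,181:565,-221,56', '252,179:574,-219,67', '258,181:556,-221,53', '259,182:557,-213,55']
0.06 ['253,179:572,-219,66', '255,180:566,-219,61', '252,177:571,-226,68', '258,179:558,-216,64', '259,180:554,-219,57']
0.065 ['253,177:571,-219,73', '254,178:567,-221,67', '252,176:572,-223,74', '258,178:556,-219,64', '259,179:551,-225,56']
0.07 ['253,176:564,-233,66', '254,177:564,-228,65', '252,174:568,-231,74', '258,176:557,-217,72', '259,177:553,-219,66']
0.075 [
[... 661 characters left out ...]
,165:567,-230,104', '258,167:592,-148,150', '259,168:592,-141,151']
0.105 ['253,165:565,-229,103', '254,166:570,-212,111', '252,163:566,-232,108', '258,165:595,-141,161', '259,166:591,-144,155']
0.11 ['253,163:565,-227,110', '254,164:566,-220,111', '252,162:566,-231,112', '258,164:593,-145,161', '259,165:594,-137,163']
0.115 ['253,161:566,-225,118', '254,162:568,-215,121', '251,160:567,-235,116', '258,162:595,-141,170', '259,163:594,-138,168']
0.12 ['253,160:564,-229,118', '254,161:569,-213,126', '251,159:588,-192,149', '258,161:594,-142,172', '259,161:589,-146,168']
0.125 ['253,158:588,-182,157', '254,159:590,-171,161', '251,157:590,-188,158', '258,159:592,-146,175', '258,160:589,-151,168']
```

View pics/s9.png

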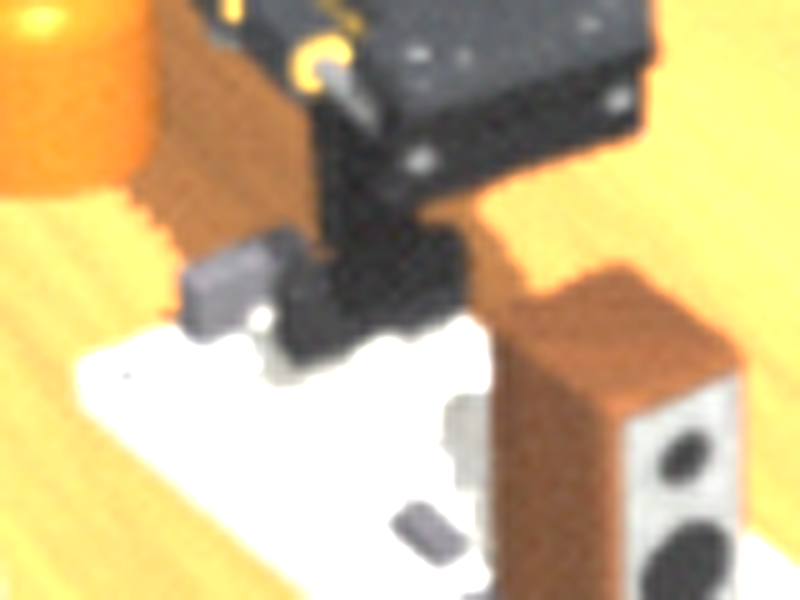

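Both the depth map and the scene view show what happened. The fingertips are at about z = 0.076, so they shut above the bar, and the body bottom is at about 0.147. The real fingers therefore sit about 31 mm higher than the reported TCP implies. Nothing was touched. I'll open, go down 30 mm more and check before closing.

```bash
python3 -m creep '[[0.45,0,0,0,0],[0.45,0,-0.5,0,0],[0.45,0,-0.5,0,0],[0.45,0,-0.5,0,0],[0.45,0,-0.5,-3,0],[0.45,0,-0.5,-7,0],[0.45,0,-0.5,-11,0],[0.45,0,-0.5,-15,0]]'
python3 -m creep '[[0.45,0,0,-2,0],[0.45,0,0,-5,0],[0.45,0,0,-8,0],[0.45,0,0,-11,0],[0.45,0,0,-13,0],[0.45,0,0,-15,0],[0.45,0,0,-15,0],[0.45,0,0,-15,0]]'
python3 st.py
python3 - <<'E'
from h import *
c=capture("wrist");cv2.imwrite("pics/w9.png",c["image"])
c=capture("scene");cv2.imwrite("pics/s10.png",cv2.convertScaleAbs(cv2.resize(c["image"][140:215,215:315],None,fx=8,fy=8,interpolation=cv2.INTER_CUBIC),alpha=1.8,beta=20))
E
```

```text
time_s: 18.8
tcp_pos: [0.5557, -0.2286, 0.0476]
ee_rot: [[0.003, 0.001, -1.0], [0.004, -1.0, -0.001], [-1.0, -0.004, -0.003]]
wrist_force: [0.6, -0.9, 0.6]
gripper_width: 0.445
time_s: 19.6
tcp_pos: [0.5557, -0.2286, 0.0327]
ee_rot: [[0.003, 0.002, -1.0], [0.004, -1.0, -0.002], [-1.0, -0.004, -0.003]]
wrist_force: [-0.1, 0.1, 0.3]
gripper_width: 0.45
19.6 [ 0.5557 -0.2286  0.0327] yaw 4.7139 [-0.1  0.1  0.3] [-0.1    0.147  0.011] 0.0 0.4502250522483068
```

View pics/w9.png

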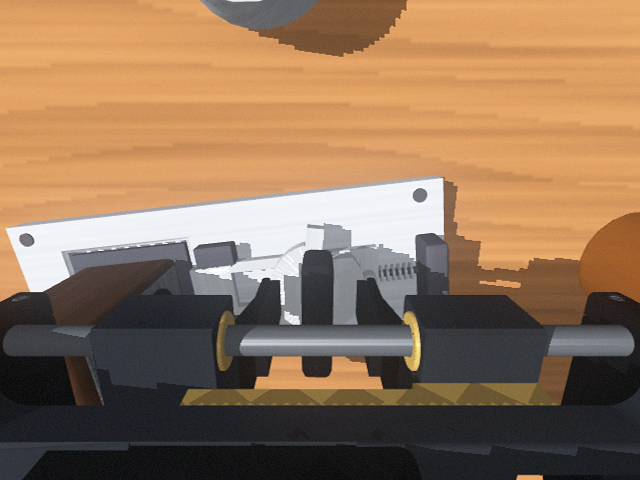

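View pics/s10.png

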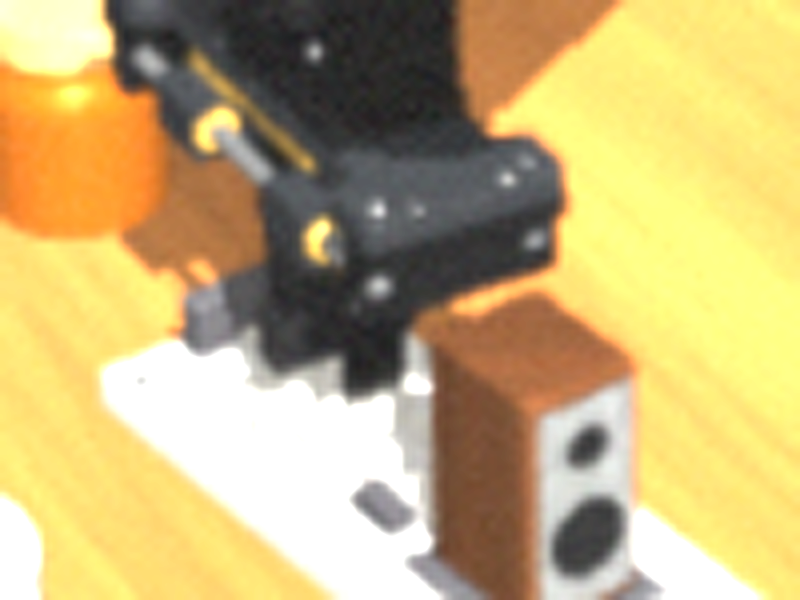

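Now the fingers (inner edges about 280 and 357) straddle the bar at 303–332, with no contact and the body above the speaker. Close.

```bash
python3 -m creep '[[0.3,0,0,0,0],[0.2,0,0,0,0],[0.1,0,0,0,0],[0,0,0,0,0],[0,0,0,0,0],[0,0,0,0,0],[0,0,0,0,0],[0,0,0,0,0]]'
python3 st.py;python3 st.py
```

```text
time_s: 20.5
tcp_pos: [0.5558, -0.2282, 0.0328]
ee_rot: [[0.004, 0.001, -1.0], [0.004, -1.0, -0.001], [-1.0, -0.004, -0.004]]
wrist_force: [0.1, 4.0, 1.7]
gripper_width: 0.161
20.5 [ 0.5558 -0.2282  0.0328] yaw 4.7139 [0.1 4.  1.7] [ 1.175  0.123 -0.068] 0.067 0.16109270638425718
20.5 [ 0.5558 -0.2282  0.0328] yaw 4.7139 [0.1 4.  1.7] [ 1.175  0.123 -0.068] 0.067 0.16109270638425718
```

Gripped at 14 mm (0.161). Now turn clockwise in small steps and read the moment about z.

```bash
python3 -m creep '[[0,0,0,0,-0.01],[0,0,0,0,-0.02],[0,0,0,0,-0.03],[0,0,0,0,-0.04],[0,0,0,0,-0.05],[0,0,0,0,-0.06],[0,0,0,0,-0.07],[0,0,0,0,-0.08]]'; python3 st.py
python3 -m creep '[[0,0,0,0,-0.01],[0,0,0,0,-0.02],[0,0,0,0,-0.03],[0,0,0,0,-0.04],[0,0,0,0,-0.05],[0,0,0,0,-0.06],[0,0,0,0,-0.07],[0,0,0,0,-0.08]]'; python3 st.py
```

```text
time_s: 21.3
tcp_pos: [0.5558, -0.2282, 0.0328]
ee_rot: [[0.004, -0.079, -0.997], [0.004, -0.997, 0.079], [-1.0, -0.004, -0.003]]
wrist_force: [0.3, 3.1, 2.2]
gripper_width: 0.163
21.3 [ 0.5558 -0.2282  0.0328] yaw 4.633 [0.3 3.1 2.2] [0.855 0.218 0.188] -0.119 0.16270383117036208
time_s: 22.1
tcp_pos: [0.5558, -0.2282, 0.0328]
ee_rot: [[0.004, -0.159, -0.987], [0.003, -0.987, 0.159], [-1.0, -0.004, -0.004]]
wrist_force: [-0.8, 4.2, 2.5]
gripper_width: 0.161
22.1 [ 0.5558 -0.2282  0.0328] yaw 4.5522 [-0.8  4.2  2.5] [0.841 0.199 0.241] -0.165 0.16050741181588177
```

```bash
for i in 1; do python3 -m creep '[[0,0,0,0,-0.01],[0,0,0,0,-0.02],[0,0,0,0,-0.03],[0,0,0,0,-0.04],[0,0,0,0,-0.05],[0,0,0,0,-0.06],[0,0,0,0,-0.07],[0,0,0,0,-0.08]]' >/dev/null; python3 st.py; done
python3 - <<'E'
from h import *
c=capture("wrist");cv2.imwrite("pics/w10.png",cv2.resize(c["image"][180:340,200:460],None,fx=3,fy=3))
E
```

```text
22.9 [ 0.5558 -0.2282  0.0328] yaw 4.4714 [0.  3.7 1. ] [0.839 0.211 0.197] -0.159 0.1606225365716434
```

View pics/w10.png

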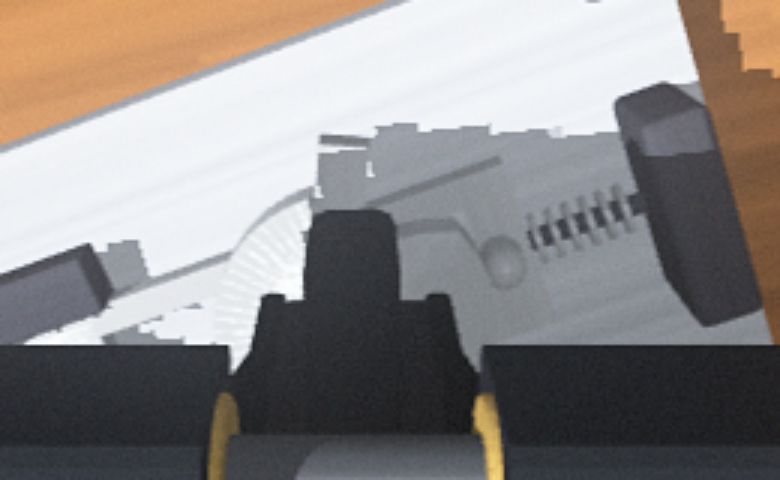

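The roller at (505,262) and the cam outline are visible. The cam step is close to the roller and the bar turns with the jaws. Continue in small steps.

```bash
python3 -m creep '[[0,0,0,0,-0.01],[0,0,0,0,-0.02],[0,0,0,0,-0.03],[0,0,0,0,-0.04],[0,0,0,0,-0.05],[0,0,0,0,-0.06],[0,0,0,0,-0.07],[0,0,0,0,-0.08]]' >/dev/null; python3 st.py; python3 -m creep '[[0,0,0,0,-0.01],[0,0,0,0,-0.02],[0,0,0,0,-0.03],[0,0,0,0,-0.04],[0,0,0,0,-0.05],[0,0,0,0,-0.06],[0,0,0,0,-0.07],[0,0,0,0,-0.08]]' >/dev/null; python3 st.py
python3 - <<'E'
from h import *
c=capture("wrist");cv2.imwrite("pics/w11.png",cv2.resize(c["image"][180:340,200:460],None,fx=3,fy=3))
E
```

```text
23.75 [ 0.5558 -0.2282  0.0328] yaw 4.3903 [0.4 2.6 0.8] [0.862 0.212 0.22 ] -0.164 0.16395600357069387
24.55 [ 0.5558 -0.2282  0.0328] yaw 4.3095 [-1.1  3.2  1.4] [0.831 0.2   0.198] -0.156 0.15763664145753886
```

View pics/w11.png

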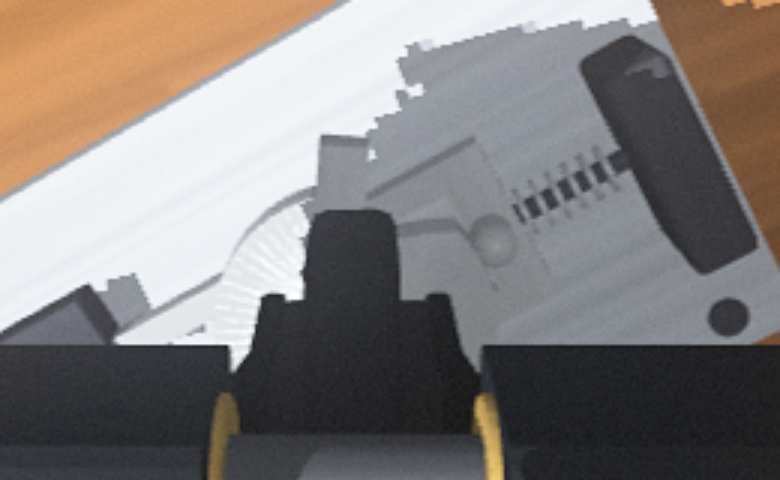

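The roller at (490,242) is near the notch edge at (458,222), and the stop lobe is at (345,140–205).

```bash
python3 -m creep '[[0,0,0,0,-0.01],[0,0,0,0,-0.02],[0,0,0,0,-0.03],[0,0,0,0,-0.04],[0,0,0,0,-0.05],[0,0,0,0,-0.06],[0,0,0,0,-0.07],[0,0,0,0,-0.08]]' >/dev/null; python3 st.py; python3 -m creep '[[0,0,0,0,-0.01],[0,0,0,0,-0.02],[0,0,0,0,-0.03],[0,0,0,0,-0.04],[0,0,0,0,-0.05],[0,0,0,0,-0.06],[0,0,0,0,-0.07],[0,0,0,0,-0.08]]' >/dev/null; python3 st.py
python3 - <<'E'
from h import *
c=capture("wrist");cv2.imwrite("pics/w12.png",cv2.resize(c["image"][180:340,200:460],None,fx=3,fy=3))
E
```

```text
25.4 [ 0.5559 -0.2282  0.0328] yaw 4.2283 [0.  3.2 1.8] [0.767 0.202 0.191] -0.166 0.15944232375009304
26.2 [ 0.5558 -0.2282  0.0328] yaw 4.1475 [-0.8  3.6  0.7] [0.769 0.168 0.258] -0.171 0.16427157473573928
```

View pics/w12.png

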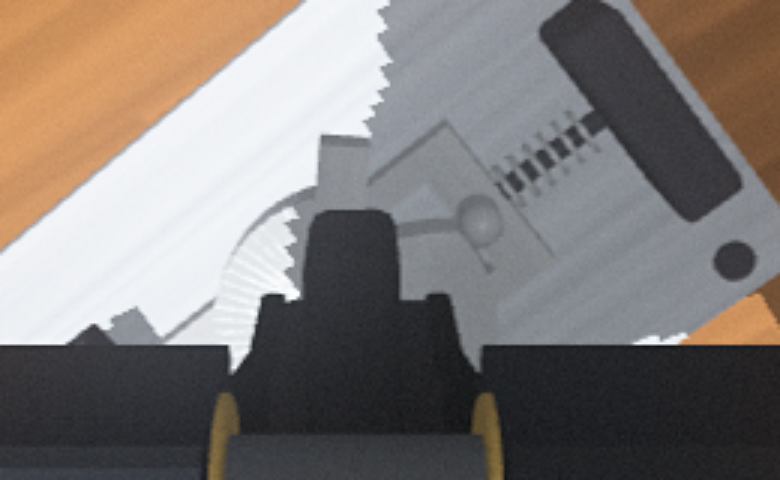

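The roller at (478,220) is now at the notch edge, after 0.57 rad.

```bash
python3 -m creep '[[0,0,0,0,-0.01],[0,0,0,0,-0.02],[0,0,0,0,-0.03],[0,0,0,0,-0.04],[0,0,0,0,-0.05],[0,0,0,0,-0.06],[0,0,0,0,-0.07],[0,0,0,0,-0.08]]' >/dev/null; python3 st.py; python3 -m creep '[[0,0,0,0,-0.01],[0,0,0,0,-0.02],[0,0,0,0,-0.03],[0,0,0,0,-0.04],[0,0,0,0,-0.05],[0,0,0,0,-0.06],[0,0,0,0,-0.07],[0,0,0,0,-0.08]]' >/dev/null; python3 st.py
python3 - <<'E'
from h import *
c=capture("wrist");cv2.imwrite("pics/w13.png",cv2.resize(c["image"][180:340,200:460],None,fx=3,fy=3))
E
```

```text
27.05 [ 0.5558 -0.2282  0.0328] yaw 4.0665 [-0.8  3.8  1. ] [0.808 0.124 0.199] -0.165 0.16595388864799332
27.85 [ 0.5558 -0.2283  0.0328] yaw 3.9854 [1.1 2.7 0.6] [0.74  0.182 0.193] -0.086 0.16235515860538466
```

View pics/w13.png

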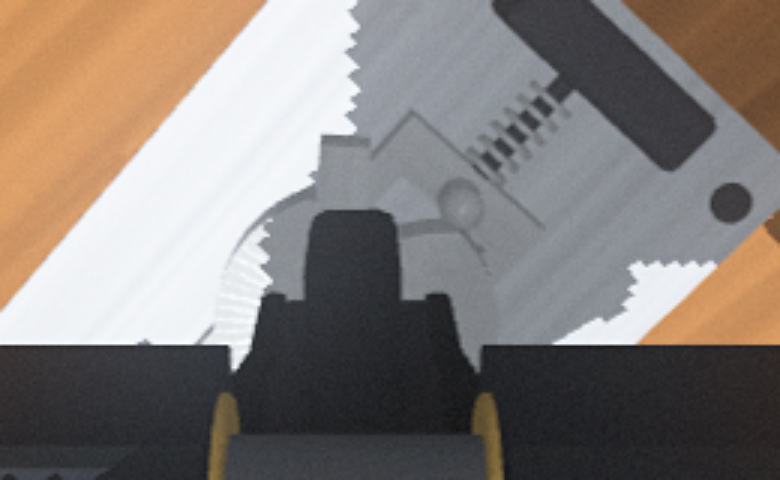

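Joint-6 torque has halved, so the roller has started into the notch near yaw 4.03. The stop should come near yaw 3.53.

```bash
python3 -m creep '[[0,0,0,0,-0.01],[0,0,0,0,-0.02],[0,0,0,0,-0.03],[0,0,0,0,-0.04],[0,0,0,0,-0.05],[0,0,0,0,-0.06],[0,0,0,0,-0.07],[0,0,0,0,-0.08]]' >/dev/null; python3 st.py; python3 -m creep '[[0,0,0,0,-0.01],[0,0,0,0,-0.02],[0,0,0,0,-0.03],[0,0,0,0,-0.04],[0,0,0,0,-0.05],[0,0,0,0,-0.06],[0,0,0,0,-0.07],[0,0,0,0,-0.08]]' >/dev/null; python3 st.py
python3 - <<'E'
from h import *
c=capture("wrist");cv2.imwrite("pics/w14.png",cv2.resize(c["image"][180:340,200:460],None,fx=3,fy=3))
E
```

```text
28.7 [ 0.5558 -0.2283  0.0328] yaw 3.9043 [ 0.1  1.8 -0. ] [0.683 0.227 0.069] -0.049 0.16013265776604935
29.5 [ 0.5558 -0.2283  0.0328] yaw 3.8236 [0.4 3.3 0.8] [0.739 0.215 0.14 ] -0.063 0.15818973097678418
```

View pics/w14.png

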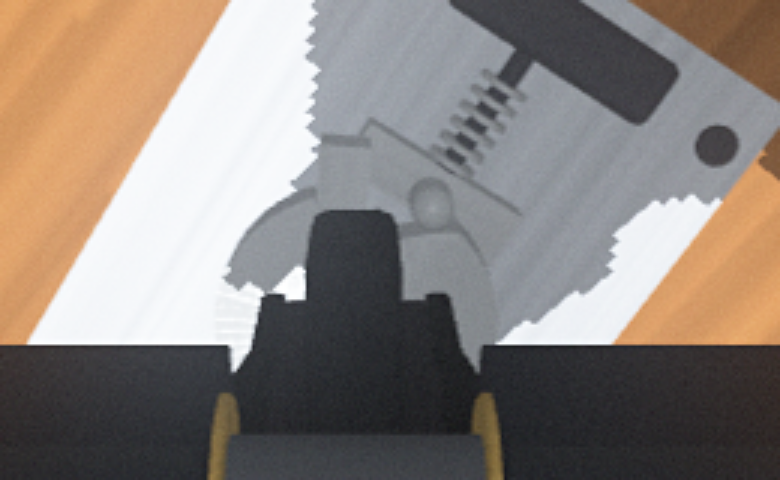

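The gap between the roller's left edge (~411) and the lobe (~370) is about 41 px, and the roller moves about 190 px per rad, so about 0.2 rad remains.

```bash
python3 -m creep '[[0,0,0,0,-0.01],[0,0,0,0,-0.02],[0,0,0,0,-0.03],[0,0,0,0,-0.04],[0,0,0,0,-0.05],[0,0,0,0,-0.06],[0,0,0,0,-0.07],[0,0,0,0,-0.08]]' >/dev/null; python3 st.py; python3 -m creep '[[0,0,0,0,-0.005],[0,0,0,0,-0.01],[0,0,0,0,-0.015],[0,0,0,0,-0.02],[0,0,0,0,-0.025],[0,0,0,0,-0.03],[0,0,0,0,-0.035],[0,0,0,0,-0.04]]' >/dev/null; python3 st.py
python3 - <<'E'
from h import *
c=capture("wrist");cv2.imwrite("pics/w15.png",cv2.resize(c["image"][180:340,200:460],None,fx=3,fy=3))
E
```

```text
30.35 [ 0.5558 -0.2283  0.0328] yaw 3.7424 [ 0.7  2.2 -0.6] [0.652 0.174 0.181] -0.057 0.16128778154231957
31.15 [ 0.5558 -0.2283  0.0328] yaw 3.7021 [-0.7  2.6  1.6] [0.73  0.254 0.158] -0.088 0.1616387827384364
```

View pics/w15.png

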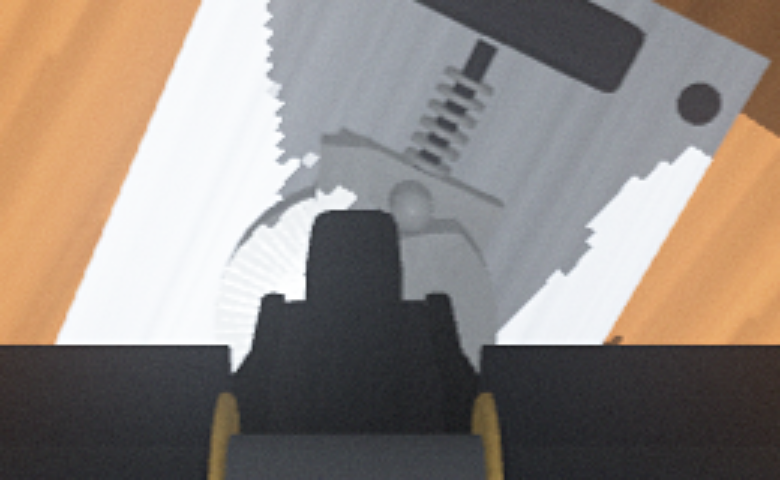

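About 20 px (0.1 rad) remains. I'll use finer steps now.

```bash
python3 -m creep '[[0,0,0,0,-0.004],[0,0,0,0,-0.008],[0,0,0,0,-0.012],[0,0,0,0,-0.016],[0,0,0,0,-0.02],[0,0,0,0,-0.024],[0,0,0,0,-0.028],[0,0,0,0,-0.032]]' >/dev/null; python3 st.py; python3 -m creep '[[0,0,0,0,-0.002],[0,0,0,0,-0.004],[0,0,0,0,-0.006],[0,0,0,0,-0.008],[0,0,0,0,-0.01],[0,0,0,0,-0.012],[0,0,0,0,-0.014],[0,0,0,0,-0.016]]' >/dev/null; python3 st.py
python3 - <<'E'
from h import *
c=capture("wrist");cv2.imwrite("pics/w16.png",cv2.resize(c["image"][220:280,300:400],None,fx=8,fy=8,interpolation=cv2.INTER_CUBIC))
E
```

```text
32.0 [ 0.5558 -0.2283  0.0328] yaw 3.6696 [0.6 3.2 0.8] [0.685 0.175 0.125] -0.1 0.16664815765350402
32.8 [ 0.5558 -0.2283  0.0328] yaw 3.6534 [-0.1  1.6  1. ] [0.697 0.252 0.084] -0.114 0.16626346758265556
```

View pics/w16.png

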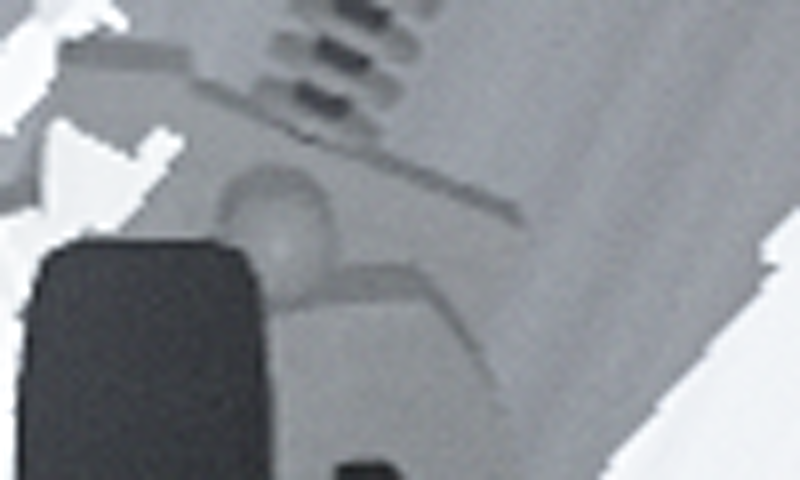

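```bash
python3 -m creep '[[0,0,0,0,-0.002],[0,0,0,0,-0.004],[0,0,0,0,-0.006],[0,0,0,0,-0.008],[0,0,0,0,-0.01],[0,0,0,0,-0.012],[0,0,0,0,-0.014],[0,0,0,0,-0.016]]' >/dev/null; python3 st.py; python3 -m creep '[[0,0,0,0,-0.001],[0,0,0,0,-0.003],[0,0,0,0,-0.004],[0,0,0,0,-0.005],[0,0,0,0,-0.006],[0,0,0,0,-0.008],[0,0,0,0,-0.009],[0,0,0,0,-0.01]]' >/dev/null; python3 st.py
python3 - <<'E'
from h import *
c=capture("wrist");cv2.imwrite("pics/w17.png",cv2.resize(c["image"][220:280,300:400],None,fx=8,fy=8,interpolation=cv2.INTER_CUBIC))
E
```

```text
33.65 [ 0.5558 -0.2283  0.0328] yaw 3.6371 [-0.3  3.4  0.8] [0.691 0.187 0.096] -0.125 0.16153218437955252
34.45 [ 0.5558 -0.2283  0.0328] yaw 3.6271 [-0.2  3.2  1. ] [0.655 0.199 0.117] -0.121 0.1602512373204847
```

View pics/w17.png

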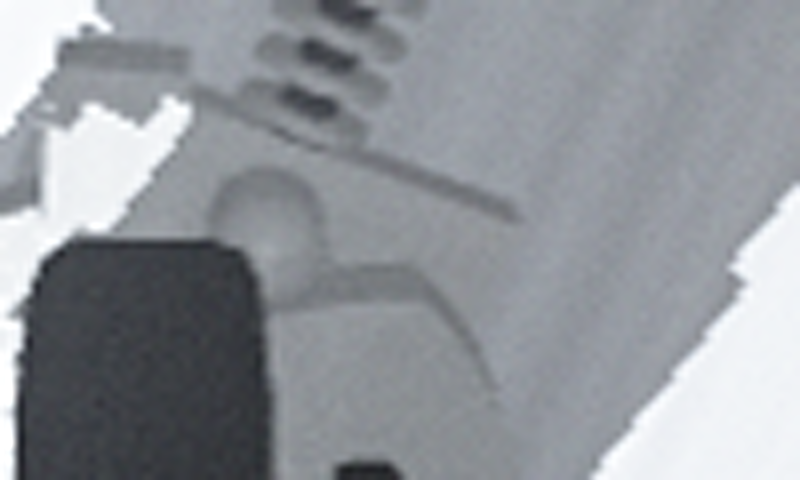

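```bash
python3 -m creep '[[0,0,0,0,-0.002],[0,0,0,0,-0.004],[0,0,0,0,-0.006],[0,0,0,0,-0.008],[0,0,0,0,-0.01],[0,0,0,0,-0.012],[0,0,0,0,-0.013],[0,0,0,0,-0.014]]' >/dev/null; python3 st.py; python3 -m creep '[[0,0,0,0,-0.001],[0,0,0,0,-0.002],[0,0,0,0,-0.003],[0,0,0,0,-0.004],[0,0,0,0,-0.005],[0,0,0,0,-0.006],[0,0,0,0,-0.006],[0,0,0,0,-0.006]]' >/dev/null; python3 st.py
python3 -m creep '[[0,0,0,0,-0.001],[0,0,0,0,-0.002],[0,0,0,0,-0.003],[0,0,0,0,-0.004],[0,0,0,0,-0.005],[0,0,0,0,-0.006],[0,0,0,0,-0.006],[0,0,0,0,-0.006]]' >/dev/null; python3 st.py
python3 - <<'E'
from h import *
c=capture("wrist");cv2.imwrite("pics/w18.png",cv2.resize(c["image"][220:280,300:400],None,fx=8,fy=8,interpolation=cv2.INTER_CUBIC))
E
```

```text
35.3 [ 0.5558 -0.2283  0.0328] yaw 3.613 [-0.2  3.   0.4] [0.639 0.15  0.117] -0.125 0.16256122711427926
36.1 [ 0.5558 -0.2283  0.0328] yaw 3.607 [-0.5  3.4  1. ] [0.657 0.197 0.105] -0.111 0.16080309988205352
36.9 [ 0.5558 -0.2283  0.0328] yaw 3.6008 [-0.1  2.4  1.2] [0.67  0.172 0.113] -0.112 0.1613525568398559
```

View pics/w18.png

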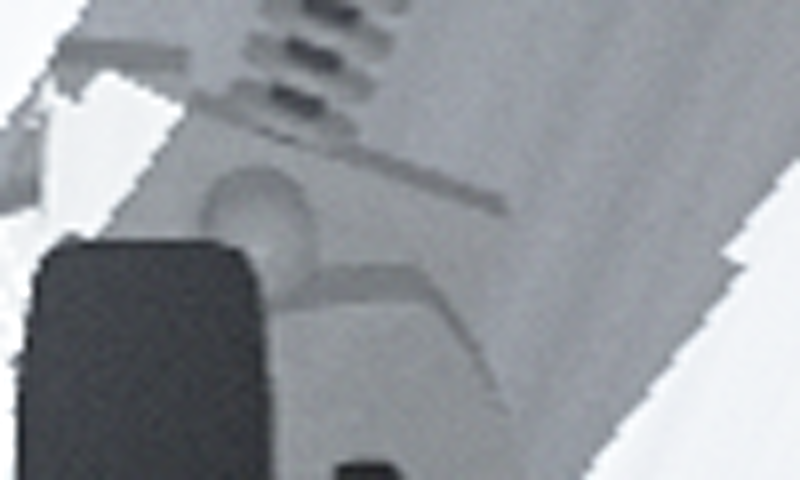

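```bash
python3 -m creep '[[0,0,0,0,-0.001],[0,0,0,0,-0.002],[0,0,0,0,-0.003],[0,0,0,0,-0.004],[0,0,0,0,-0.005],[0,0,0,0,-0.006],[0,0,0,0,-0.007],[0,0,0,0,-0.007]]' >/dev/null; python3 st.py; python3 -m creep '[[0,0,0,0,-0.001],[0,0,0,0,-0.002],[0,0,0,0,-0.003],[0,0,0,0,-0.004],[0,0,0,0,-0.005],[0,0,0,0,-0.006],[0,0,0,0,-0.006],[0,0,0,0,-0.006]]' >/dev/null; python3 st.py
python3 - <<'E'
from h import *
c=capture("wrist");cv2.imwrite("pics/w19.png",cv2.resize(c["image"][220:280,300:400],None,fx=8,fy=8,interpolation=cv2.INTER_CUBIC))
E
```

```text
37.75 [ 0.5558 -0.2283  0.0328] yaw 3.5937 [-0.2  2.3  0.3] [0.601 0.276 0.111] -0.116 0.16093516682843964
38.55 [ 0.5558 -0.2283  0.0328] yaw 3.5876 [-0.7  2.4  0.5] [0.627 0.172 0.146] -0.116 0.1593525620339524
```

View pics/w19.png

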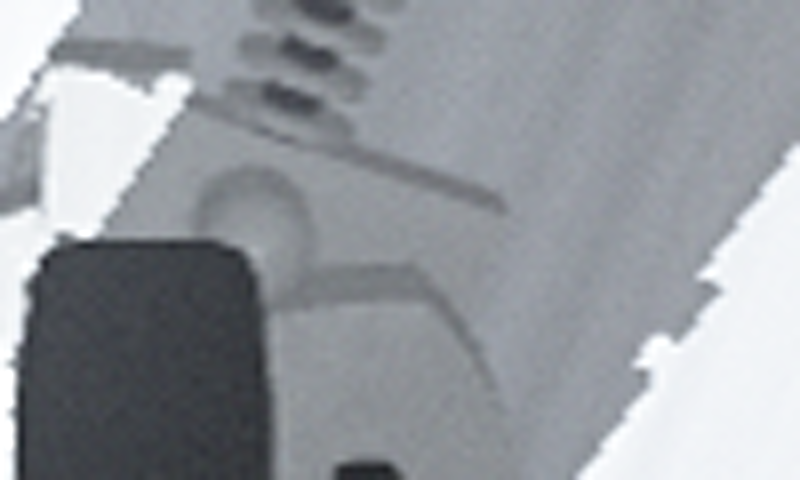

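Nearly touching (roller's left edge 193, lobe 190). Steps of 3 mrad, watching joint-6 torque.

```bash
python3 -m creep '[[0,0,0,0,-0.001],[0,0,0,0,-0.001],[0,0,0,0,-0.002],[0,0,0,0,-0.002],[0,0,0,0,-0.003],[0,0,0,0,-0.003],[0,0,0,0,-0.003],[0,0,0,0,-0.003]]' >/dev/null; python3 st.py
```

```text
39.4 [ 0.5558 -0.2283  0.0328] yaw 3.5846 [-0.1  2.2  1.5] [0.676 0.26  0.113] -0.117 0.16057150737420184
```

```bash
python3 -m creep '[[0,0,0,0,-0.001],[0,0,0,0,-0.001],[0,0,0,0,-0.002],[0,0,0,0,-0.002],[0,0,0,0,-0.003],[0,0,0,0,-0.003],[0,0,0,0,-0.003],[0,0,0,0,-0.003]]' >/dev/null; python3 st.py
```

```text
40.2 [ 0.5558 -0.2284  0.0329] yaw 3.5815 [0.5 1.6 0.2] [0.604 0.185 0.161] -0.118 0.16144135205608767
```

```bash
python3 -m creep '[[0,0,0,0,-0.001],[0,0,0,0,-0.001],[0,0,0,0,-0.002],[0,0,0,0,-0.002],[0,0,0,0,-0.003],[0,0,0,0,-0.003],[0,0,0,0,-0.003],[0,0,0,0,-0.003]]' >/dev/null; python3 st.py
```

```text
41.0 [ 0.5558 -0.2283  0.0328] yaw 3.5785 [-0.6  3.   0.7] [0.625 0.255 0.123] -0.119 0.1579711811248945
```

```bash
python3 -m creep '[[0,0,0,0,-0.001],[0,0,0,0,-0.002],[0,0,0,0,-0.003],[0,0,0,0,-0.004],[0,0,0,0,-0.004],[0,0,0,0,-0.004],[0,0,0,0,-0.004],[0,0,0,0,-0.004]]' >/dev/null; python3 st.py
```

```text
41.8 [ 0.5558 -0.2283  0.0328] yaw 3.5745 [-0.9  2.5  0.6] [0.597 0.192 0.091] -0.119 0.16392548320669428
```

```bash
python3 -m creep '[[0,0,0,0,-0.001],[0,0,0,0,-0.002],[0,0,0,0,-0.003],[0,0,0,0,-0.004],[0,0,0,0,-0.004],[0,0,0,0,-0.004],[0,0,0,0,-0.004],[0,0,0,0,-0.004]]' >/dev/null; python3 st.py
python3 - <<'E'
from h import *
c=capture("wrist");cv2.imwrite("pics/w20.png",cv2.resize(c["image"][220:280,300:400],None,fx=8,fy=8,interpolation=cv2.INTER_CUBIC))
E
```

```text
42.6 [ 0.5558 -0.2283  0.0328] yaw 3.5705 [-0.   2.6  0.2] [0.569 0.205 0.136] -0.119 0.15801125696036314
```

View pics/w20.png

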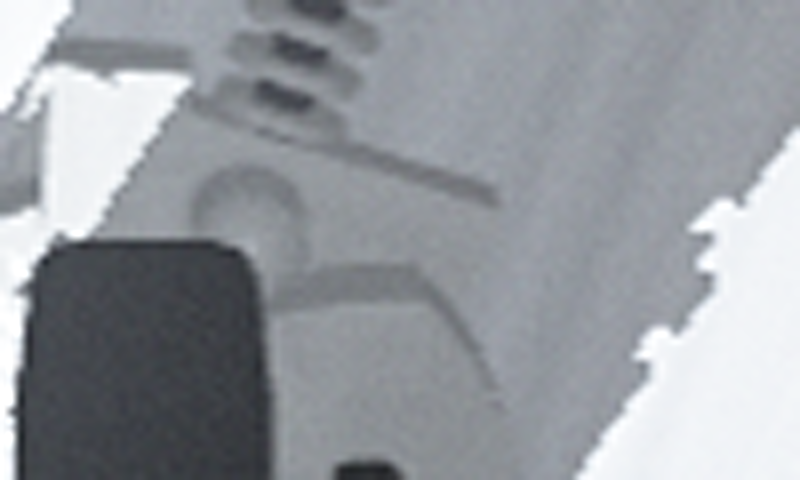

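```bash
python3 -m creep '[[0,0,0,0,-0.001],[0,0,0,0,-0.002],[0,0,0,0,-0.003],[0,0,0,0,-0.004],[0,0,0,0,-0.004],[0,0,0,0,-0.004],[0,0,0,0,-0.004],[0,0,0,0,-0.004]]' >/dev/null; python3 st.py
```

```text
43.45 [ 0.5558 -0.2283  0.0328] yaw 3.5664 [0.2 3.1 0.7] [0.623 0.196 0.135] -0.12 0.16006904520485227
```

```bash
python3 -m creep '[[0,0,0,0,-0.001],[0,0,0,0,-0.002],[0,0,0,0,-0.003],[0,0,0,0,-0.004],[0,0,0,0,-0.004],[0,0,0,0,-0.004],[0,0,0,0,-0.004],[0,0,0,0,-0.004]]' >/dev/null; python3 st.py
```

```text
44.25 [ 0.5558 -0.2283  0.0328] yaw 3.5623 [-0.3  2.8  0.5] [0.546 0.134 0.151] -0.12 0.161049857286168
```

```bash
python3 -m creep '[[0,0,0,0,-0.001],[0,0,0,0,-0.002],[0,0,0,0,-0.003],[0,0,0,0,-0.004],[0,0,0,0,-0.004],[0,0,0,0,-0.004],[0,0,0,0,-0.004],[0,0,0,0,-0.004]]' >/dev/null; python3 st.py
```

```text
45.05 [ 0.5558 -0.2283  0.0328] yaw 3.5583 [0.3 2.6 0.4] [0.613 0.226 0.079] -0.12 0.16307264923328657
```

```bash
python3 -m creep '[[0,0,0,0,-0.001],[0,0,0,0,-0.002],[0,0,0,0,-0.003],[0,0,0,0,-0.004],[0,0,0,0,-0.005],[0,0,0,0,-0.005],[0,0,0,0,-0.005],[0,0,0,0,-0.005]]' >/dev/null; python3 st.py
```

```text
45.85 [ 0.5558 -0.2283  0.0328] yaw 3.5532 [-0.3  2.2  0.4] [0.607 0.159 0.162] -0.121 0.16133647354090594
```

```bash
python3 -m creep '[[0,0,0,0,-0.001],[0,0,0,0,-0.002],[0,0,0,0,-0.003],[0,0,0,0,-0.004],[0,0,0,0,-0.005],[0,0,0,0,-0.005],[0,0,0,0,-0.005],[0,0,0,0,-0.005]]' >/dev/null; python3 st.py
python3 - <<'E'
from h import *
c=capture("wrist");cv2.imwrite("pics/w21.png",cv2.resize(c["image"][220:280,300:400],None,fx=8,fy=8,interpolation=cv2.INTER_CUBIC))
E
```

```text
46.65 [ 0.5558 -0.2283  0.0328] yaw 3.5482 [-0.5  2.7  0.9] [0.594 0.189 0.093] -0.121 0.1591299692586095
```

View pics/w21.png

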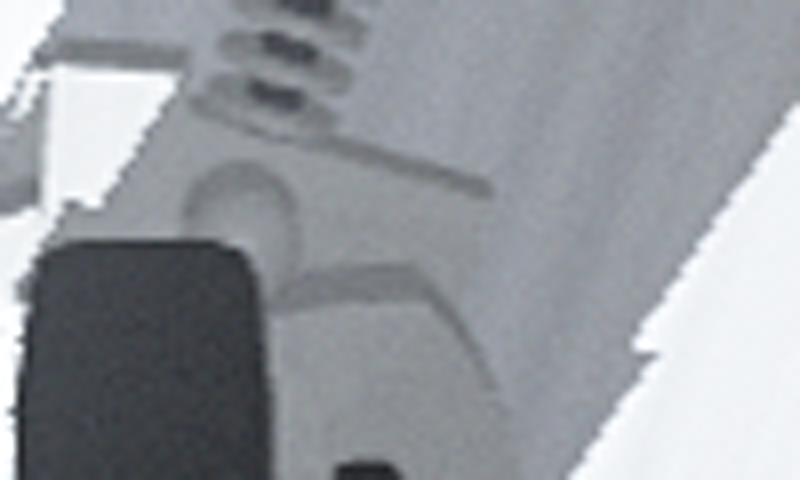

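Run:
```python
from h import *
c=capture("wrist");g=cv2.cvtColor(c["image"][220:275,305:375],cv2.COLOR_BGR2GRAY)
g=cv2.resize(g,None,fx=10,fy=10,interpolation=cv2.INTER_CUBIC).astype(float)
cv2.imwrite("pics/w22.png",np.clip((g-110)*4.5,0,255).astype(np.uint8))
P=cloud(c)
for r in range(226,252,3): print(r,[int(P[r,u,2]*1000) for u in range(308,350,2)])
```

```text
226 [28, 28, 27, 28, 27, 27, 25, 25, 15, 13, 22, 23, 22, 21, 21, 21, 16, 14, 15, 13, 15]
229 [32, 32, 33, 32, 33, 33, 31, 32, 14, 14, 16, 16, 24, 24, 25, 25, 24, 21, 21, 14, 15]
232 [32, 32, 32, 32, 32, 32, 31, 32, 18, 20, 22, 22, 21, 21, 22, 17, 14, 14, 15, 14, 14]Traceback (most recent call last):
  File "<stdin>", line 6, in <module>
ValueError: cannot convert float NaN to integer
```

View pics/w22.png

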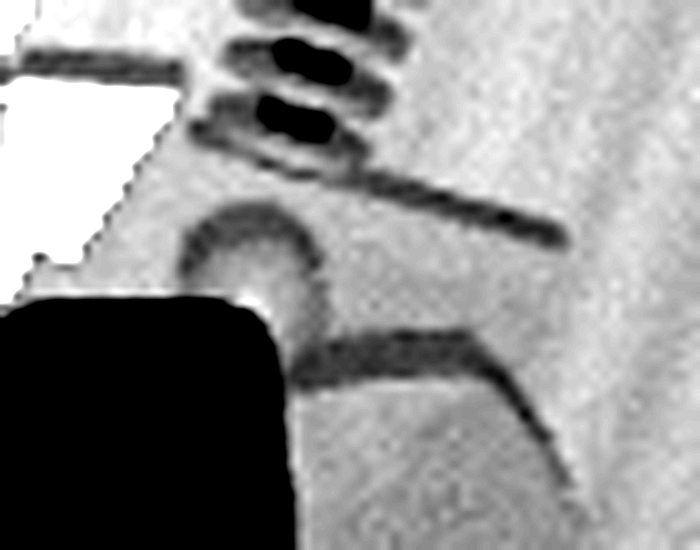

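```bash
python3 -m creep '[[0,0,0,0,-0.001],[0,0,0,0,-0.002],[0,0,0,0,-0.003],[0,0,0,0,-0.004],[0,0,0,0,-0.005],[0,0,0,0,-0.005],[0,0,0,0,-0.005],[0,0,0,0,-0.005]]' >/dev/null; python3 st.py
```

```text
47.55 [ 0.5558 -0.2283  0.0328] yaw 3.5431 [-0.   2.6  1.5] [0.583 0.179 0.113] -0.121 0.1652417137883757
```

```bash
python3 -m creep '[[0,0,0,0,-0.001],[0,0,0,0,-0.002],[0,0,0,0,-0.003],[0,0,0,0,-0.004],[0,0,0,0,-0.005],[0,0,0,0,-0.005],[0,0,0,0,-0.005],[0,0,0,0,-0.005]]' >/dev/null; python3 st.py
```

```text
48.35 [ 0.5558 -0.2284  0.0328] yaw 3.538 [0.  2.1 1. ] [0.637 0.166 0.157] -0.121 0.16153362983321384
```

```bash
python3 -m creep '[[0,0,0,0,-0.001],[0,0,0,0,-0.002],[0,0,0,0,-0.003],[0,0,0,0,-0.004],[0,0,0,0,-0.004],[0,0,0,0,-0.004],[0,0,0,0,-0.004],[0,0,0,0,-0.004]]' >/dev/null; python3 st.py
```

```text
49.15 [ 0.5558 -0.2284  0.0328] yaw 3.534 [0.5 2.2 0.9] [0.631 0.231 0.083] -0.121 0.16377562446343555
```

```bash
python3 -m creep '[[0,0,0,0,-0.001],[0,0,0,0,-0.002],[0,0,0,0,-0.003],[0,0,0,0,-0.004],[0,0,0,0,-0.005],[0,0,0,0,-0.005],[0,0,0,0,-0.005],[0,0,0,0,-0.005]]' >/dev/null; python3 st.py
```

```text
49.95 [ 0.5558 -0.2283  0.0328] yaw 3.529 [-0.4  2.2  0.5] [0.603 0.143 0.087] -0.121 0.1628108429709693
```

```bash
python3 -m creep '[[0,0,0,0,-0.001],[0,0,0,0,-0.002],[0,0,0,0,-0.003],[0,0,0,0,-0.004],[0,0,0,0,-0.005],[0,0,0,0,-0.005],[0,0,0,0,-0.005],[0,0,0,0,-0.005]]' >/dev/null; python3 st.py
```

```text
50.75 [ 0.5558 -0.2283  0.0328] yaw 3.5239 [0.2 2.1 0.1] [0.575 0.168 0.123] -0.121 0.15681945870501093
```

Run:
```python
from h import *
c=capture("wrist");g=cv2.cvtColor(c["image"][220:275,305:375],cv2.COLOR_BGR2GRAY)
g=cv2.resize(g,None,fx=10,fy=10,interpolation=cv2.INTER_CUBIC).astype(float)
cv2.imwrite("pics/w23.png",np.clip((g-110)*4.5,0,255).astype(np.uint8))
P=cloud(c)
for r in range(226,250,2): print(r,[round(float(P[r,u,2]*1000)) if P[r,u,2]==P[r,u,2] else -1 for u in range(314,342)])
```

```text
226 [28, 27, 27, 27, 28, 26, 27, 26, 25, 26, 14, 15, 21, 23, 23, 24, 22, 23, 21, 22, 22, 21, 22, 22, 20, 19, 14, 15]
228 [32, 31, 31, 31, 32, 31, 31, 31, 31, 30, 14, 15, 14, 14, 15, 23, 24, 25, 24, 27, 25, 25, 24, 23, 22, 23, 22, 22]
230 [33, 32, 33, 32, 33, 34, 34, 31, 33, 32, 15, 21, 21, 21, 18, 18, 19, 21, 21, 23, 25, 25, 23, 24, 24, 24, 23, 23]
232 [32, 33, 33, 33, 32, 33, 33, 33, 33, -1, 18, 24, 23, 23, 24, 23, 24, 21, 22, 21, 21, 22, 21, 18, 18, 18, 15, 13]
234 [32, 33, 32, 32, 32, 33, 32, 32, 32, 32, 23, 21, 20, 21, 25, 24, 25, 25, 25, 23, 25, 22, 22, 23, 22, 21, 21, 20]
236 [33, 33, 31, 32, 33, 31, 33, 33, 33, 34, 21, 22, 22, 22, 23, 22, 21, 23, 23, 24, 25, 25, 24, 24, 24, 24, 20, 16]
238 [33, 33, 32, 32, 32, 32, 33, 33, 32, 32, 22, 21, 22, 23, 23, 22, 22, 22, 21, 22, 21, 22, 22, 22, 22, 23, 22, 21]
240 [34, 31, 31, 32, 33, 34, 32, 32, 33, 21, 23, 23, 22, 22, 23, 24, 23, 23, 22, 22, 23, 21, 22, 22, 22, 22, 21, 23]
242 [32, 32, 33, 33, 33, 32, 33, 32, 32, 22, 23, 25, 25, 27, 26, 27, 26, 25, 27, 25, 24, 22, 21, 21, 22, 22, 22, 23]
244 [32, 34, 33, 33, 32, 32, 33, 33, 32, 23, 27, 28, 28, 31, 29, 29, 30, 30, 29, 30, 27, 25, 21, 23, 22, -1, 22, 21]
246 [32, 33, 32, 33, 32, 33, 33, 33, 32, 28, 29, 29, 30, 31, 30, 32, 31, 31, 30, 31, 30, 30, 27, 21, 22, 22, 22, 22]
248 [32, 33, 33, 32, 33, 31, 32, 32, 32, 30, 30, 32, 33, 33, 32, 32, 32, 33, 32, 32, 31, 31, 29, 22, 21, 22, 22, 22]
```

View pics/w23.png

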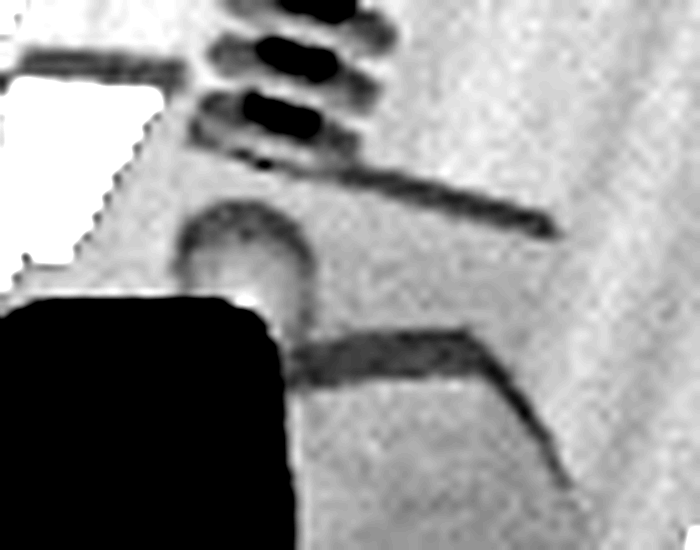

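The depth map shows the roller's left edge at column 323, right beside the lobe edge at 322.5, so they are touching within a pixel. The torque is still flat, so I'll take a few more 4 mrad steps.

```bash
python3 -m creep '[[0,0,0,0,-0.001],[0,0,0,0,-0.002],[0,0,0,0,-0.003],[0,0,0,0,-0.004],[0,0,0,0,-0.004],[0,0,0,0,-0.004],[0,0,0,0,-0.004],[0,0,0,0,-0.004]]' >/dev/null; python3 st.py
```

```text
51.6 [ 0.5558 -0.2283  0.0328] yaw 3.5199 [-0.6  2.3  0.6] [0.62  0.215 0.136] -0.121 0.160386146674428
```

```bash
python3 -m creep '[[0,0,0,0,-0.001],[0,0,0,0,-0.002],[0,0,0,0,-0.003],[0,0,0,0,-0.004],[0,0,0,0,-0.004],[0,0,0,0,-0.004],[0,0,0,0,-0.004],[0,0,0,0,-0.004]]' >/dev/null; python3 st.py
```

```text
52.4 [ 0.5558 -0.2284  0.0328] yaw 3.5158 [-0.3  2.6  1.1] [0.615 0.207 0.15 ] -0.126 0.15930879849179758
```

```bash
python3 -m creep '[[0,0,0,0,-0.001],[0,0,0,0,-0.002],[0,0,0,0,-0.003],[0,0,0,0,-0.004],[0,0,0,0,-0.004],[0,0,0,0,-0.004],[0,0,0,0,-0.004],[0,0,0,0,-0.004]]' >/dev/null; python3 st.py
```

```text
53.2 [ 0.5558 -0.2284  0.0328] yaw 3.5118 [-0.1  1.7  0.7] [0.59  0.189 0.089] -0.133 0.1595417485604789
```

Torque is starting to rise (0.121 → 0.133), which looks like first contact. One or two more to confirm.

```bash
python3 -m creep '[[0,0,0,0,-0.001],[0,0,0,0,-0.002],[0,0,0,0,-0.003],[0,0,0,0,-0.004],[0,0,0,0,-0.005],[0,0,0,0,-0.006],[0,0,0,0,-0.006],[0,0,0,0,-0.006]]' >/dev/null; python3 st.py
```

```text
54.0 [ 0.5558 -0.2283  0.0328] yaw 3.5057 [-0.4  2.2  0.8] [0.558 0.243 0.167] -0.147 0.16092959614854177
```

```bash
python3 -m creep '[[0,0,0,0,-0.001],[0,0,0,0,-0.002],[0,0,0,0,-0.003],[0,0,0,0,-0.004],[0,0,0,0,-0.005],[0,0,0,0,-0.006],[0,0,0,0,-0.006],[0,0,0,0,-0.006]]' >/dev/null; python3 st.py
```

```text
54.8 [ 0.5558 -0.2284  0.0328] yaw 3.4996 [0.1 2.5 1.3] [0.598 0.169 0.162] -0.163 0.15865287829735045
```

The torque climbs steadily from 0.121 to 0.163 N m, which is the stop, well below the 0.45 N m limit. I'll release and lift straight up.

```bash
python3 -m creep '[[0,0,0,0,0],[0.3,0,0,0,0],[0.45,0,0,0,0],[0.45,0,0,0,0],[0.45,0,0,0,0],[0.45,0,0,2,0],[0.45,0,0,8,0],[0.45,0,0,18,0]]'; python3 st.py
python3 -m creep '[[0.45,0,0,15,0],[0.45,0,0,35,0],[0.45,0,0,60,0],[0.45,0,-10,90,0],[0.45,0,-25,120,0],[0.45,0,-40,150,0],[0.45,0,-50,160,0],[0.45,0,-50,160,0]]'; python3 st.py
python3 - <<'E'
from h import *
c=capture("wrist");cv2.imwrite("pics/w24.png",c["image"])
P=cloud(c)
d=(P[...,2]>.062)&(P[...,2]<.08)&(np.hypot(P[...,0]-.5555,P[...,1]+.229)<.04)
n,l,st,ct=cv2.connectedComponentsWithStats(d.astype(np.uint8));i=1+np.argmax(st[1:,4]);q=P[l==i]
print("bar",cv2.minAreaRect((q[:,:2]*1000).astype(np.float32)))
d=(P[...,2]>.097)&(P[...,2]<.113)&(np.hypot(P[...,0]-.5427,P[...,1]+.1197)<.05)
q=P[d];print("spk",q.mean(0),cv2.minAreaRect((q[:,:2]*1000).astype(np.float32)))
for m in mark_of(c,"bolt_tip")[:2]: print(m,atz(c,m["centre"],.0185))
E
```

```text
time_s: 55.6
tcp_pos: [0.5554, -0.2283, 0.0509]
ee_rot: [[0.004, -0.937, -0.35], [-0.002, -0.35, 0.937], [-1.0, -0.003, -0.003]]
wrist_force: [0.8, -0.4, 0.2]
gripper_width: 0.446
55.6 [ 0.5554 -0.2283  0.0509] yaw 3.4995 [ 0.8 -0.4  0.2] [-0.003  0.136  0.013] -0.0 0.4455604257459787
time_s: 56.4
tcp_pos: [0.5562, -0.2795, 0.2133]
ee_rot: [[0.009, -0.937, -0.349], [-0.003, -0.349, 0.937], [-1.0, -0.007, -0.006]]
wrist_force: [0.2, -0.2, -0.3]
gripper_width: 0.451
56.4 [ 0.5562 -0.2795  0.2133] yaw 3.4981 [ 0.2 -0.2 -0.3] [ 0.04   0.144 -0.038] 0.059 0.45074355087784873
bar ((555.754638671875, -229.7888946533203), (14.03492546081543, 55.72374725341797), 21.54198455810547)
spk [ 0.54068896 -0.13607252  0.10455971] ((542.0653076171875, -132.4196319580078), (43.243568420410156, 34.69587707519531), 6.840503692626953)
{'centre': [290.9, 314.7], 'confidence': 0.8} [ 0.54525106 -0.15346185  0.0185    ]
```

View pics/w24.png

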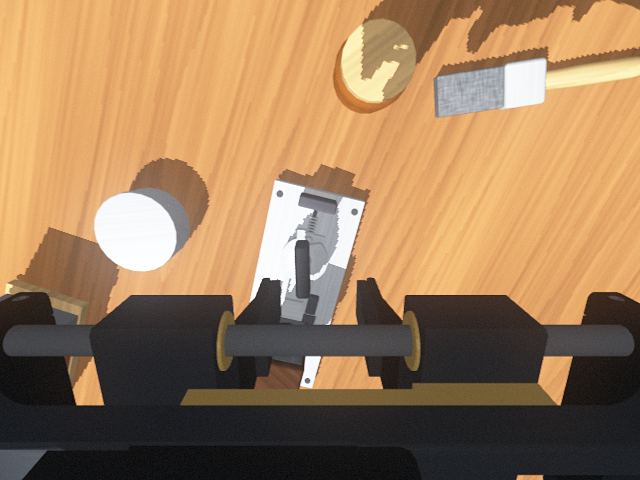

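The robot is clear. The bar now lies at -68.5°, so it turned about 1.19 rad. I'll move back a little for an unobstructed view of the bolt tip over the foot plate.

```bash
python3 -m creep '[[0.45,0,-15,0,0.05],[0.45,0,-30,0,0.1],[0.45,0,-45,0,0.15],[0.45,0,-60,0,0.15],[0.45,0,-60,-10,0.15],[0.45,0,-60,-20,0.15],[0.45,0,-60,-20,0.15],[0.45,0,-60,-20,0.15]]'
python3 - <<'E'
from h import *
c=capture("wrist");cv2.imwrite("pics/w25.png",c["image"]);P=cloud(c)
C=np.array([.5496,-.1794]);a=np.radians(6.7);R=np.array([[np.cos(a),-np.sin(a)],[np.sin(a),np.cos(a)]])
p=proj(c,np.r_[C+R@[0,.03],.0185]);print(p)
for m in mark_of(c,"bolt_tip")[:2]: X=atz(c,m["centre"],.0185);print(m,(X[:2]-C)@R)
for ox in (-.008,0,.008):
  o=[]
  for oy in np.arange(.016,.04,.0015):
    u,v=proj(c,np.r_[C+R@[ox,oy],.0215]).round().astype(int);q=P[v,u];L=(q[:2]-C)@R*1000;o.append((round(float(L[1]),1),round(float(q[2]*1000),1)))
  print(ox,o)
d=(P[...,2]>.097)&(P[...,2]<.113)&(np.hypot(P[...,0]-.5427,P[...,1]+.1197)<.05)
q=P[d];print("spk",q.mean(0),cv2.minAreaRect((q[:,:2]*1000).astype(np.float32)))
x,y=int(p[0]),int(p[1]);x0=max(0,min(560,x-40));y0=max(0,min(420,y-40))
b=cv2.resize(c["image"][y0:y0+75,x0:x0+100],None,fx=8,fy=8,interpolation=cv2.INTER_CUBIC)
for oy,col in((.022,(0,0,255)),(.0287,(0,255,0))):
  l=(proj(c,np.array([np.r_[C+R@[s,oy],.0215] for s in(-.02,.02)]))-[x0-.5,y0-.5])*8
  cv2.line(b,tuple(l[0].astype(int).tolist()),tuple(l[1].astype(int).tolist()),col,1)
cv2.imwrite("pics/w25c.png",b)
c=capture("scene");cv2.imwrite("pics/s25.png",cv2.resize(c["image"][130:370,200:520],None,fx=2.5,fy=2.5))
E
```

```text
time_s: 57.3
tcp_pos: [0.5544, -0.3371, 0.1891]
ee_rot: [[0.001, -0.874, -0.486], [0.001, -0.486, 0.874], [-1.0, -0.001, 0.0]]
wrist_force: [-0.2, 0.3, 0.5]
gripper_width: 0.45
[245.99261398 359.21741009]
-0.008 [(-178.1, 286.9), (-176.6, 285.6), (-149.6, 249.7), (-148.5, 248.8), (-149.5, 250.9), (-149.1, 250.9), (-149.0, 251.5), (-149.5, 252.7), (-149.0, 252.6), (-149.4, 253.9), (-149.7, 254.7), (-149.8, 255.6), (-150.1, 256.5), (-150.8, 258.0), (-150.2, 257.8), (-150.3, 258.5)]
0 [(-178.0, 287.0), (-177.4, 286.5), (-177.6, 287.2), (-176.9, 286.8), (-177.3, 287.6), (-156.5, 260.5), (-156.6, 261.0), (-157.0, 262.3), (-157.1, 262.9), (-156.9, 263.2), (-157.1, 264.5), (-156.5, 264.3), (-156.6, 265.0), (-157.1, 266.1), (-156.3, 265.5), (-156.9, 266.9)]
0.008 [(-178.7, 287.9), (-177.2, 286.4), (-176.6, 286.0), (-176.7, 286.5), (-176.1, 286.2), (-176.3, 286.8), (-175.5, 286.2), (-160.9, 267.4), (-161.2, 268.5), (-161.3, 269.0), (-161.6, 269.9), (-161.9, 270.9), (-161.8, 271.1), (-163.8, 274.3), (-162.6, 273.2), (-163.2, 274.4)]
spk [nan nan nan] ((0.0, 0.0), (0.0, 0.0), 0.0)<stdin>:12: RuntimeWarning: Mean of empty slice.
  ret = um.true_divide(
```

View pics/w25c.png

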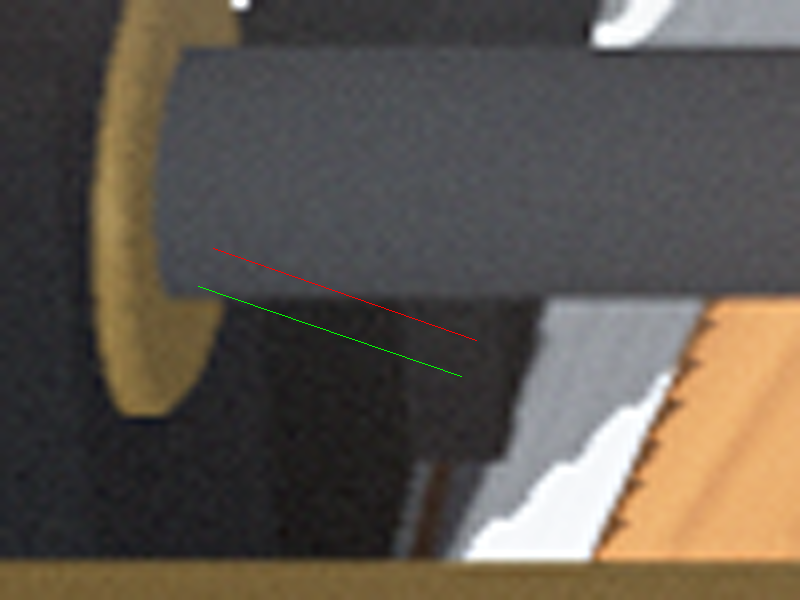

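View pics/s25.png

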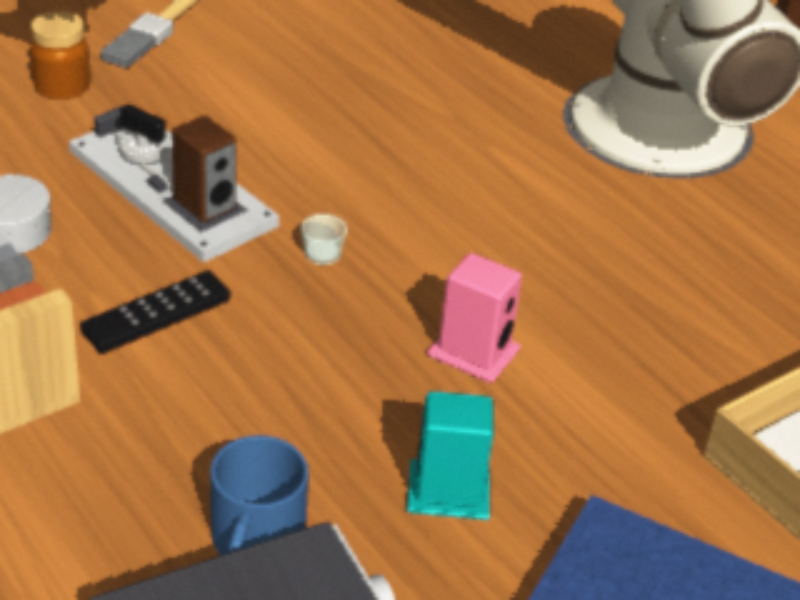

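Here the gripper hides the bolt. The scene view shows the speaker upright and the other objects in place. I'll move above and past the speaker for a clear look.

```bash
python3 -m creep '[[0.45,0,20,25,-0.05],[0.45,-2,55,50,-0.1],[0.45,-4,95,75,-0.15],[0.45,-6,140,90,-0.2],[0.45,-8,185,100,-0.25],[0.45,-8,220,100,-0.3],[0.45,-8,240,100,-0.35],[0.45,-8,245,100,-0.38]]'
python3 - <<'E'
from h import *
c=capture("wrist");cv2.imwrite("pics/w26.png",c["image"]);P=cloud(c)
C=np.array([.5496,-.1794]);a=np.radians(6.7);R=np.array([[np.cos(a),-np.sin(a)],[np.sin(a),np.cos(a)]])
for m in mark_of(c,"bolt_tip")[:2]: X=atz(c,m["centre"],.0185);print(m,(X[:2]-C)@R)
for ox in (-.008,0,.008):
  o=[]
  for oy in np.arange(.016,.04,.0015):
    u,v=proj(c,np.r_[C+R@[ox,oy],.0215]).round().astype(int);q=P[v,u];L=(q[:2]-C)@R*1000;o.append((round(float(L[1]),1),round(float(q[2]*1000),1)))
  print(ox,o)
d=(P[...,2]>.097)&(P[...,2]<.113)&(np.hypot(P[...,0]-.5427,P[...,1]+.1197)<.05)
q=P[d];print("spk",q.mean(0),cv2.minAreaRect((q[:,:2]*1000).astype(np.float32)))
p=proj(c,np.r_[C+R@[0,.03],.0185])
x,y=int(p[0]),int(p[1]);x0=x-50;y0=y-40
b=cv2.resize(c["image"][y0:y0+75,x0:x0+100],None,fx=8,fy=8,interpolation=cv2.INTER_CUBIC)
for oy,col in((.022,(0,0,255)),(.0287,(0,255,0))):
  l=(proj(c,np.array([np.r_[C+R@[s,oy],.0215] for s in(-.025,.025)]))-[x0-.5,y0-.5])*8
  cv2.line(b,tuple(l[0].astype(int).tolist()),tuple(l[1].astype(int).tolist()),col,1)
cv2.imwrite("pics/w26c.png",b)
E
python3 st.py
```

```text
time_s: 58.25
tcp_pos: [0.547, -0.0901, 0.2915]
ee_rot: [[0.005, -0.992, -0.129], [-0.001, -0.129, 0.992], [-1.0, -0.005, -0.001]]
wrist_force: [0.2, -0.0, 0.4]
gripper_width: 0.449
{'centre': [325.3, 153.8], 'confidence': 0.66} [0.00098879 0.02894225]
-0.008 [(15.7, 22.3), (18.0, 23.4), (nan, nan), (20.5, 21.8), (21.7, 22.2), (24.0, 23.0), (25.2, 24.0), (26.5, 21.9), (27.6, 23.3), (28.9, 21.9), (30.3, 41.6), (30.4, 60.3), (30.2, 82.9), (30.9, 89.1), (32.1, 102.1), (33.0, 103.0)]
0 [(15.8, 21.0), (17.0, 21.9), (19.4, 22.7), (20.6, 21.1), (21.8, 22.1), (23.0, 22.3), (25.4, 22.4), (26.6, 22.5), (27.7, 23.1), (29.0, 22.3), (30.3, 43.4), (30.4, 61.8), (30.2, 84.9), (31.0, 89.5), (32.1, 102.7), (33.1, 102.7)]
0.008 [(15.9, 21.8), (17.1, 21.3), (19.4, 23.1), (20.7, 20.1), (21.9, 21.7), (23.1, 20.6), (25.5, 22.2), (26.7, 22.7), (27.9, 22.6), (29.0, 23.5), (30.2, 47.5), (30.7, 58.8), (31.1, 69.9), (31.2, 87.6), (31.4, 100.0), (33.0, 105.7)]
spk [ 0.54230325 -0.12143022  0.1050642 ] ((541.7862548828125, -119.92585754394531), (45.72001647949219, 57.55601119995117), 6.871335983276367)
58.35 [ 0.547  -0.0914  0.2912] yaw 3.2715 [0.6 0.3 1. ] [-0.008  0.072 -0.019] -0.154 0.45257022465431246
```

View pics/w26.png

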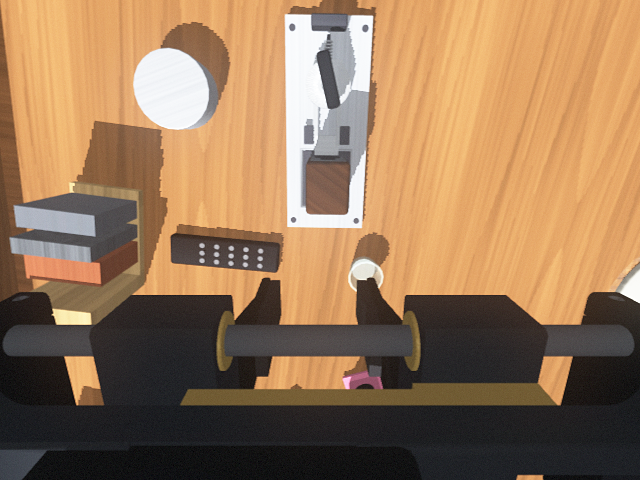

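View pics/w26c.png

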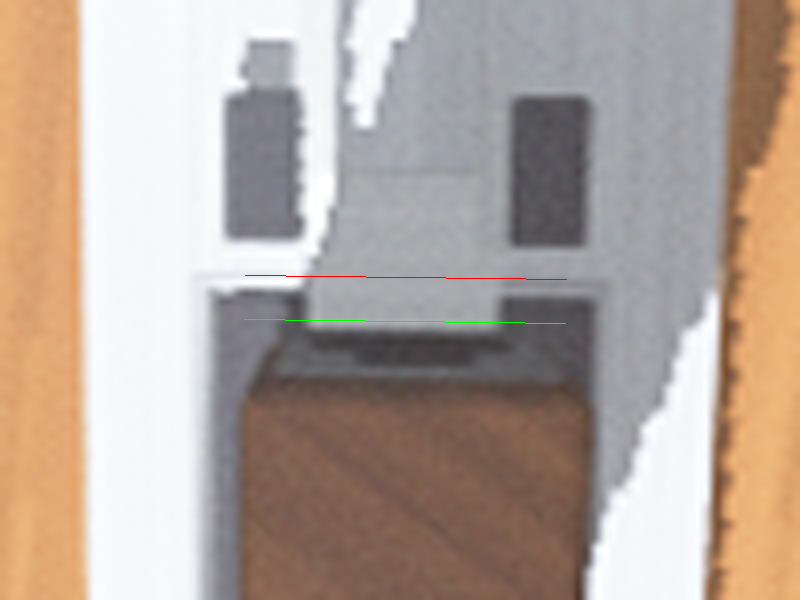

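The bolt tongue lies over the foot plate. Its edge, at row 330 of the crop, is past the green 28.7 mm line, and depth reads bolt height out to at least 29 mm along the mount's y. The speaker is upright, centred and down, and the gripper is open and clear. Handing in.

```bash
python3 -c "
from station import *
print(finish_job())"
```

```text
the job is handed in; nothing more can be done
None
```

The speaker is standing fully down in the recess, the bolt is out over its foot plate, and the job was handed in at about 58 s. No verdict is reported.

**Speaker:** I set it in the recess with one small correction when it caught on the chamfer. The last view shows the case upright with its top at 105 mm. It is centred within about 1 to 2 mm of where I put the recess, with yaw within about 0.2° of the mount. Before the knob was turned, the foot plate's top measured about 13 mm, which is its seated height.

**Knob:** I turned it clockwise about 1.19 rad. Torque was about 0.2 N m riding the cam and fell in the notch. At the stop, joint-6 torque rose from 0.121 to 0.163 N m, where I stopped, well under the 0.45 N m limit.

**Bolt:** In the last view its edge passes the 28.7 mm line, and depth shows bolt metal out to about 29 mm. The point network put the tip at 28.9 mm. An earlier, partly hidden view gave 26.3 mm, and I trusted the clear one.

**Disagreements:**
- My first close on the knob shut above the bar, because the fingertips sit about 31 mm higher than the reported tool position implies. Nothing was touched, and I went lower and gripped it.
- The speaker was therefore held nearer its top than intended.
- The wrist moment readings about z were noisy, so I judged the stop from joint-6 torque and the pictures.

The gripper was open and clear of everything at the end. The other things on the table look unmoved in the scene view. I judged that by eye and did not measure them again.

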